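# Prop the guard of a pump controller open and run its trim knob to the stop

### The arm

A 7-joint arm with a two-finger parallel gripper is mounted at the origin on a cart in front of the work surface, level with it; the furniture and walls round the work are solid. World frame = base frame: x ahead of the robot, y to its left, z up, the work surface at z = 0. Lengths are in m, angles in rad, forces in N, time in s.
With the tool pointing down it reaches from about 0.4 to 0.85 m from the base axis. Payload 4.5 kg.
Tool frame: the origin (TCP) lies midway between the tips of the shut fingers; the grasp point (between the pads) lies 19 mm behind it; z points along the fingers, y is the direction in which the jaws open and shut (so a half turn about z gives the same grasp; the last joint's range is limited). The gripper opens to 88 mm and grips with 3 to 60 N. Pads are 18 mm wide; open, the fingers measure 123 mm over their backs; the gripper's body (75 mm by 187 mm) begins 45 mm behind the grasp point.
Start: joints at [1.341, 0.689, -0.195, 1.565, 0.157, 0.902, -0.215], TCP at [0.163, -0.603, 0.239] pointing down, gripper open.
Joint ranges: [-3.01, 3.01], [-0.46, 2.08], [-1.47, 1.51], [0.13, 2.56], [-1, 4.14], [0.04, 2.09], [-2.66, 2.66]. Speed limits (rad/s): [2.57, 2.57, 3.14, 3.14, 3.14, 3.14, 3.14].

### API

Orientations are given as a unit quaternion [w, x, y, z].
In Python, from bench import env gives the robot as it stands. The module is installed in compiled form; this text tells all that it offers.
- The arm moves only by the tool carry_out, never from a script. Its argument "motion" is a list that holds one entry, the list of rows, each a list of 4 numbers: the shift along the tool's x, y, z in m, then the turn about the tool's z in degrees. In form: [[[x, y, z, yaw], ...]]. A call has 1 to 5 rows; each row shifts and turns the commanded pose from where the row before left it, along the tool's axes as they then stand; what a row does not reach is not made up. A row lasts 1/12 s, in which the tool goes at most 41.7 mm and 7.16 degrees, less where a joint would pass 70% of its speed; a pose out of reach is approached as far as the arm can. A call with a gripper value outside its range is refused whole. "grip" is the closure in counts, from 0 (fully open) to 255 (shut), set as the call begins (left out, the last holds). The fingers move at their own pace and stop on an object; "force" is the grip in N (left out, the last holds). Time passes only in rows, so rows that do not move let the fingers close. It gives the time, the measured TCP pose, the force and the opening at its end, in the units of the state.
- env.get_obs(): the state, without advancing time (a new reading comes with each control period).
- env.capture(name): name is "scene" or "top" or "wrist"; returns a dict with "pixels" (420x560x3 uint8, blue, green, red), "depth" (420x560 float32, m along the optical axis (not along the pixel's ray), 0 where there is no reading), "mtx" (3x3 intrinsics, pixels), "world_from_camera" (4x4, takes a point from camera to world coordinates); the wrist camera has in their place "mount" (4x4, takes a point from camera to tool coordinates, whose origin is the TCP and whose axes are the flange's). Camera axes: x right, y up, looking along -z (the intrinsics and any distortion apply to the point x, -y, -z); pixel columns grow to the right and rows downward; lengths in m; the calibration is good to about 2 mm. A picture is of the moment at which its call begins: read the wrist's pose just before it.
- env.finish_job(): hands the job in, once; it reports no verdict.
The state is a dict: "clock": time; "qpos": joint angles; "qvel": joint speeds; "joint_efforts": joint torques, N m; "ee_pos": TCP position; "tool_rot": TCP orientation; "wrist_force": force on the tool from outside, world axes, zero at the start; "wrist_torque": the same for the moment, N m; "finger_gap": opening from 0.0 (shut) to 1.0 (fully open).
Only numpy, scipy, OpenCV 4.12 (cv2) and the standard library are available. Lean on these libraries where they do the work, as an engineer would, in place of code of your own. Each camera call takes 0.05 s, during which the arm holds its last target. There are 200 camera calls.

### The job

Lift the pump controller's sprung clear cover with the orange-handled prop bar, seat the bar fully down in the slots of the two metal posts behind the hinge so that the cover rests open against it, and let go. Then turn the trim knob beneath gently clockwise (seen from above) until you feel it bear firmly on its stop, without forcing it. Leave it there with the cover propped, the bottle and dish undisturbed.

Things in the scene. Friction and masses are not known exactly. Their poses are not given: they have to be found in the camera images.
- controller: White bench pump controller, fixed, 170 (x) x 130 (y) x 50 mm. Origin: centre of its underside on the bench; x points from its front panel (blank display) to the rear, z up. On its deck (z 50): the trim knob at x -17, y 0; over it the clear cover, hinge axis along y at x 25, z 53; behind the hinge two slotted aluminium posts, 10 mm thick, centred at x 68, y -45 and +45.
- prop_seat (a point): Point on the controller (x 68, y 0, z 106 mm): the middle of the prop bar's rod axis when the rod lies along the controller's y, fully down in both post slots. Slots open upward, 12 mm wide in x, floor at z 101, straight walls to z 112, flaring to about 27 mm at the post tops, z 121. The grip block may be on either side.
- cover (a joint): Clear flip cover with orange front edge, rad: 0 closed, grows as the front edge swings up and rearward, stop at 1.75. Plate 80 (forward of the hinge line) x 66 (y) x 4 mm, underside 60 mm above the hinge axis, carried by side arms at y +-31 at the hinge; front and sides open. A spring shuts it (0.06 N m shut, 0.1 open); it never stays open alone. On the seated bar it rests at about 1.3.
- cover_hinge (a point): Middle of the cover's hinge axis. Turns with the cover: y along the axis; when the cover is closed x and z are those of the controller.
- cover_edge (a point): Middle of the underside of the cover's free front edge, 80 mm in front of the hinge axis and 60 mm above it when closed. Turns with the cover.
- prop_bar: Prop bar, about 0.09 kg: steel rod, 10 mm diameter, along the bar's y from -57 to +67, axis 13 mm above the underside; at +y an orange grip block with black grooves, 14 (x) x 40 (y 67 to 107) x 36 mm (z 0 to 36); at -y an orange collar, 26 mm diameter, y -63 to -57. Origin: on the underside, below the middle of the stretch that goes in the slots. Starts flat on the bench.
- prop_mid (a point): Point on the rod's axis, 13 mm above the prop bar's origin; axes of the prop bar.
- prop_grip (a point): Point to grip in the grip block: 87 mm along the prop bar's y from its origin, 24 mm above its underside (11 mm above the rod's axis), fingers closing along the prop bar's x (14 mm wide).
- knob_grip (a point): Point on the axis of the black trim knob (white index line), 46 mm above the deck, 12 mm below the knob's top. Turns with it: x along its bar (36 mm long), y across (14 mm thick): close the fingers along y. The knob turns clockwise (from above) against 0.04 N m and stays where left; its stop is unmarked, at no fixed angle to the controller, 0.8 to 1.4 rad clockwise of the start: find it by feel.
- stop_ring (a joint): Steel ring, 52 mm diameter, below the knob; carries its stop on a spring of 2 N m per rad with 0.06 N m friction. Rad, grows clockwise. Reads 0 while the knob turns freely, twists once the knob bears on the stop: at 0.04 it bears firmly (0.14 N m), beyond 0.15 (0.36 N m) the stop is being forced. Let go, it springs back to about 0.03; turning the knob back takes this off.
- reagent_amber: Bystander: loose amber glass bottle with a black cap, 42 mm diameter, 81 mm tall; origin under its centre.
- petri_dish_1: Bystander: loose covered petri dish with tan filling, 61 mm diameter, 15 mm tall; origin under its centre.
There are look-alikes about, which are no part of the job. Leave any pink or yellow look-alike of the prop_bar alone.

How it is judged:
On the way, in this order (a step that is already met when the one before it is completed fails the run):
1. the prop bar is seated in both slots, holds the cover open and has been let go (value of joint cover between 1.15 and 1.5 rad and x of prop_mid in the frame of controller between 0.063 and 0.073 m and z of prop_mid in the frame of controller between 0.101 and 0.1095 m and y of prop_mid in the frame of controller between -0.022 and 0.022 m and angle between the y axis of prop_bar and the y axis of controller, either way round below 0.06 rad and contact force between the fingers and prop_bar below 0.1 N), for 0.3 s.
2. the knob is brought up firmly against its clockwise stop (stop ring twisted over 0.04 rad, 0.14 N m) (value of joint stop_ring above 0.04 rad), for 0.1 s.
At the end, for the whole second after the job is handed in: The prop bar rests fully down in both slots (rod middle within 5 mm fore and aft, 3.5 mm above, 22 mm sideways of the prop seat; rod within 0.06 rad of the controller's y), the cover is held open at 1.15 to 1.5 rad, and the knob is left on its stop (stop ring still twisted over 0.018 rad) (value of joint cover between 1.15 and 1.5 rad and x of prop_mid in the frame of controller between 0.063 and 0.073 m and z of prop_mid in the frame of controller between 0.101 and 0.1095 m and y of prop_mid in the frame of controller between -0.022 and 0.022 m and angle between the y axis of prop_bar and the y axis of controller, either way round below 0.06 rad and value of joint stop_ring above 0.018 rad and linear speed of prop_bar below 0.02 m/s and velocity of joint cover between -0.1 and 0.1 rad/s); the robot touches nothing.
It fails at once if the knob's stop is forced (0.36 N m, stop ring twisted over 0.15 rad) (value of joint stop_ring above 0.15 rad or value of joint stop_ring below -0.15 rad).
It fails at once if the prop bar is pressed on the controller with more than 30 N (contact force between prop_bar and controller above 30 N).
It fails at once if the amber bottle or the petri dish is moved more than 30 mm (distance of any of reagent_amber, petri_dish_1 from where it was at the start of the episode above 0.03 m).
It also fails if it takes over 72 s, if anything falls off the work surface, if the arm or the gripper's body presses on something with over 40 N, if the wrist force passes 120 N, or if a joint passes its speed limit or range.

## Working session

There is one attempt and no reset: what is moved stays moved. The work goes in short steps, Python scripts to look and compute and a tool call to move; the robot and the scene stay as the last step left them, time stands still between calls to the robot, and variables do not carry over. Pictures are saved under pics/ and viewed, about 8 in all and at most 12, crops included, and the job is handed in when it is done.

Besides the shell and the picture viewer there is one more tool, called after "Request:" by a JSON object that holds its "method" and its "body", one argument or row to a line. carry_out: Moves the arm, as the interface text tells. Its arguments: {"type":"object","properties":{"motion":{"type":"array","items":{"type":"array","items":{"type":"array","items":{"type":"number"}}}},"grip":{"type":"number"},"force":{"type":"number"}},"required":["motion"]}

```bash
mkdir -p pics
cat > h.py <<'E'
import numpy as np, cv2, json
from bench import env
from scipy.spatial.transform import Rotation as R
def cap(name,tag):
    o=env.get_obs(); c=env.capture(name); 
    if 'mount' in c:
        q=np.array(o['tool_rot']); T=np.eye(4); T[:3,:3]=R.from_quat(q[[1,2,3,0]]).as_matrix(); T[:3,3]=o['ee_pos']
        c['world_from_camera']=T@c['mount']
    cv2.imwrite(f'pics/{tag}.png',c['pixels'])
    np.savez(f'pics/{tag}.npz',**{k:np.array(v) for k,v in c.items()})
    return c
def load(tag): return dict(np.load(f'pics/{tag}.npz'))
def cloud(c):
    d=c['depth']; K=c['mtx']; v,u=np.mgrid[:d.shape[0],:d.shape[1]]
    X=(u-K[0,2])/K[0,0]*d; Y=-(v-K[1,2])/K[1,1]*d
    P=np.stack([X,Y,-d,np.ones_like(d)],-1)@c['world_from_camera'].T
    P=P[...,:3]; P[d==0]=np.nan; return P
def proj(c,p):
    q=np.linalg.inv(c['world_from_camera'])@np.r_[p,1]; K=c['mtx']
    return K[0,0]*q[0]/-q[2]+K[0,2], K[1,1]*-q[1]/-q[2]+K[1,2]
E
python3 - <<'E'
from h import *
o=env.get_obs(); print(o)
for n in('scene','top'):
    c=cap(n,n+'0'); print(n,c['world_from_camera'].round(3).tolist(), c['mtx'].tolist(), [k for k in c])
a=np.hstack([cv2.imread('pics/scene0.png'),cv2.imread('pics/top0.png')])
E
```

```text
{'clock': 0.0, 'qpos': array([ 1.34082598,  0.69000261, -0.19452224,  1.56633988,  0.15731146,
        0.90248862, -0.21515449]), 'qvel': array([-0.00080916, -0.00051797,  0.00082419, -0.00088739, -0.00053019,
        0.00148453, -0.00214041]), 'joint_efforts': array([-4.52951062e-04, -5.27564120e+01, -1.26726441e+00, -1.53428417e+01,
       -5.27399895e-02,  6.49827954e-03,  1.85803915e-04]), 'ee_pos': array([ 0.16274124, -0.60278711,  0.23789972]), 'tool_rot': array([-9.03182571e-04,  9.91312507e-01,  1.31524376e-01, -1.87530426e-04]), 'wrist_force': array([ 0.76889615, -0.23893248, -0.47518532]), 'wrist_torque': array([0.01847937, 0.02216677, 0.03457509]), 'finger_gap': 1.0026768311887042}
scene [[-0.835, 0.282, -0.473, -0.047], [-0.55, -0.451, 0.703, 0.779], [-0.015, 0.847, 0.532, 0.735], [0.0, 0.0, 0.0, 1.0]] [[503.2398493438633, 0.0, 287.18618005984604], [0.0, 503.2398493438633, 205.282630223217], [0.0, 0.0, 1.0]] ['pixels', 'depth', 'mtx', 'world_from_camera']
top [[0.01, 0.995, -0.103, 0.408], [-1.0, 0.01, 0.005, -0.069], [0.006, 0.103, 0.995, 1.468], [0.0, 0.0, 0.0, 1.0]] [[522.9279227307643, 0.0, 268.7949029197978], [0.0, 522.9279227307643, 210.2680690330458], [0.0, 0.0, 1.0]] ['pixels', 'depth', 'mtx', 'world_from_camera']
```

View pics/scene0.png

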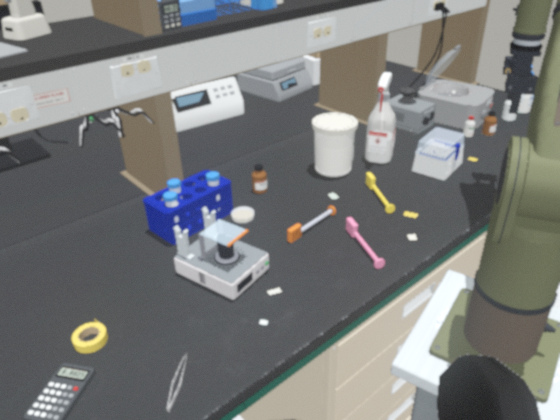

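View pics/top0.png

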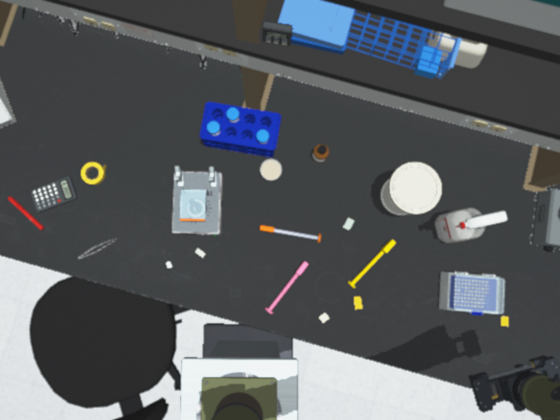

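The orange bar has its grip at scene (294,232) / top (264,229) and its collar at scene (333,211) / top (320,238). The pink bar, top (290,287), and the yellow bar, top (372,262), are look-alikes. The controller is at top (197,202), with the posts at the far side and the front panel towards the robot. Next I'll measure these and enlarge to confirm.

Run:
```python
from h import *
c=load('top0'); P=cloud(c); s=load('scene0'); S=cloud(s)
hsv=cv2.cvtColor(c['pixels'],cv2.COLOR_BGR2HSV); hs=cv2.cvtColor(s['pixels'],cv2.COLOR_BGR2HSV)
def blob(h,P,box,cond):
    u0,v0,u1,v1=box; m=np.zeros(h.shape[:2],bool); m[v0:v1,u0:u1]=True
    m&=cond&np.isfinite(P[...,2]); return P[m]
org=lambda h:(h[...,0]>5)&(h[...,0]<16)&(h[...,1]>150)&(h[...,2]>120)
for nm,b,h,Q in(('grip top',(250,220,285,240),hsv,P),('collar top',(310,230,330,246),hsv,P),('grip sc',(280,220,305,245),hs,S),('collar sc',(325,202,342,220),hs,S)):
    p=blob(h,Q,b,org(h)); print(nm,len(p),p.mean(0).round(4),p.min(0).round(4),p.max(0).round(4))
# bar points above bench
for nm,b,Q in(('top',(250,220,330,246),P),('sc',(280,200,345,245),S)):
    u0,v0,u1,v1=b; p=Q[v0:v1,u0:u1].reshape(-1,3); p=p[p[:,2]>0.008]
    vx,vy,x,y=cv2.fitLine(p[:,:2].astype(np.float32),cv2.DIST_HUBER,0,.01,.01).ravel()
    t=(p[:,:2]-[x,y])@[vx,vy]; print(nm,'bar',len(p),'ang',np.degrees(np.arctan2(vy,vx)), 'ends',(np.array([x,y])+np.outer([t.min(),t.max()],[vx,vy])).round(4).tolist(),t.max()-t.min(), p[:,2].max())
for nm,b,Q in(('top',(150,150,240,250),P),('sc',(160,190,290,310),S)):
    u0,v0,u1,v1=b; p=Q[v0:v1,u0:u1].reshape(-1,3)
    q=p[(p[:,2]>.044)&(p[:,2]<.056)]; r=cv2.minAreaRect(q[:,:2].astype(np.float32)); print(nm,'deck',len(q),r,np.median(q[:,2]))
    q=p[(p[:,2]>.112)&(p[:,2]<.13)]; print('high', len(q), q.round(3)[::max(1,len(q)//25)].tolist())
for nm,b in(('dish',(255,155,285,183)),('bot',(310,140,332,165))):
    u0,v0,u1,v1=b; p=P[v0:v1,u0:u1].reshape(-1,3); p=p[p[:,2]>.01]; print(nm,p.min(0).round(3),p.max(0).round(3))
a=cv2.resize(c['pixels'][150:260,160:340],None,fx=4,fy=4,interpolation=cv2.INTER_CUBIC); cv2.imwrite('pics/crop1.png',a)
```

```text
grip top 50 [ 0.5066 -0.0681  0.0236] [ 0.4962 -0.0888 -0.0059] [ 0.5177 -0.0494  0.0393]
collar top 20 [ 0.4811 -0.2166  0.0176] [ 0.4705 -0.2217 -0.0064] [ 0.4924 -0.2113  0.0326]
grip sc 136 [ 0.5023 -0.0632  0.0245] [ 0.4947 -0.086   0.0061] [ 0.5136 -0.0501  0.0396]
collar sc 3 [ 0.4732 -0.2128  0.0192] [ 0.4708 -0.2151  0.015 ] [ 0.4766 -0.2105  0.0231]
top bar 265 ang 81.19473 ends [[0.4817, -0.2182], [0.5074, -0.0518]] 0.16828953329265922 0.040875562456896386
sc bar 346 ang 81.80932 ends [[0.4795, -0.2184], [0.5038, -0.0495]] 0.17062058733770924 0.039564313202732126
top deck 1794 ((0.5745218992233276, 0.1230691447854042), (0.1300063133239746, 0.16951394081115723), 89.2226333618164) 0.04889166853067062
high 802 [[0.661, 0.168, 0.116], [0.649, 0.077, 0.114], [0.601, 0.094, 0.115], [0.595, 0.135, 0.119], [0.593, 0.112, 0.117], [0.587, 0.156, 0.115], [0.585, 0.135, 0.116], [0.583, 0.114, 0.115], [0.58, 0.096, 0.117], [0.574, 0.14, 0.118], [0.572, 0.121, 0.118], [0.569, 0.103, 0.117], [0.563, 0.147, 0.119], [0.562, 0.117, 0.113], [0.559, 0.092, 0.12], [0.553, 0.129, 0.119], [0.551
[... 358 characters left out ...]

high 927 [[0.784, 0.059, 0.117], [0.759, 0.067, 0.12], [0.766, 0.086, 0.119], [0.76, 0.09, 0.114], [0.646, 0.081, 0.112], [0.593, 0.102, 0.116], [0.588, 0.11, 0.117], [0.568, 0.104, 0.118], [0.56, 0.101, 0.117], [0.56, 0.107, 0.118], [0.567, 0.119, 0.119], [0.587, 0.129, 0.116], [0.649, 0.172, 0.115], [0.538, 0.11, 0.119], [0.567, 0.129, 0.118], [0.594, 0.149, 0.117], [0.527, 0.107, 0.117], [0.548, 0.128, 0.119], [0.563, 0.141, 0.118], [0.572, 0.147, 0.116], [0.569, 0.15, 0.116], [0.56, 0.151, 0.118], [0.542, 0.143, 0.117], [0.519, 0.132, 0.117], [0.522, 0.144, 0.118], [0.521, 0.156, 0.116]]
dish [ 0.643 -0.11   0.01 ] [ 0.714 -0.05   0.028]
bot [ 0.697 -0.238  0.012] [ 0.739 -0.197  0.087]
```

View pics/crop1.png

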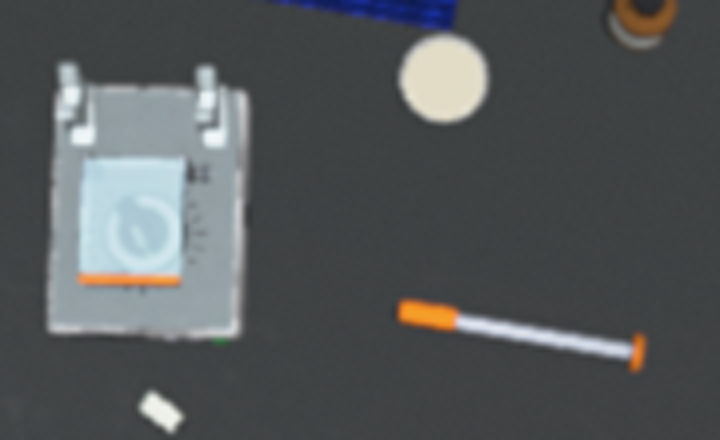

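The crop confirms it. The orange-and-steel bar runs from grip (428,314) to collar (637,350). On the controller, the posts are at (75,100) and (210,100), and the cover with its orange edge is at (130,280). I'll plan the approach with a small helper.

```bash
cat >> h.py <<'E'
def pose():
    o=env.get_obs(); q=np.array(o['tool_rot']); M=R.from_quat(q[[1,2,3,0]]).as_matrix()
    return np.array(o['ee_pos']),M,np.degrees(np.arctan2(M[1,1],M[0,1])),o
def plan(wps,mm=35,deg=6.5):
    """wps: list of (x,y,z,ang of tool y in world deg or None); prints rows in tool axes"""
    p,M,a,o=pose(); print('at',p.round(4),'yang',round(a,2),'t',o['clock'],'F',o['wrist_force'].round(2),'gap',round(o['finger_gap'],3))
    rows=[]
    for w in wps:
        t=np.array(w[:3]); b=a if w[3] is None else w[3]
        n=int(max(np.ceil(np.linalg.norm(t-p)*1000/mm),np.ceil(abs(b-a)/deg),1))
        for i in range(n):
            tgt=p+(t-p)/(n-i); da=(b-a)/(n-i)
            Rz=lambda g:np.array([[np.sin(np.radians(g)),np.cos(np.radians(g)),0],[-np.cos(np.radians(g)),np.sin(np.radians(g)),0],[0,0,-1]])
            B=Rz(a); s=np.round(B.T@(tgt-p),3); 
            # columns: tool x,y,z in world for tool-y angle g
            p=p+B@s; y=round(-da,1); a=a-y; rows.append([*s.tolist(),y])
        print('->',p.round(4),round(a,2),'rows',len(rows))
    for i in range(0,len(rows),5): print([[[float(v) for v in r] for r in rows[i:i+5]]])
E
python3 - <<'E'
from h import *
p,M,a,o=pose(); print(M.round(3),a)
g=np.radians(a); print(np.array([[-np.sin(g),np.cos(g),0],[np.cos(g),np.sin(g),0],[0,0,-1]]).round(3))
E
```

```text
[[ 0.965  0.261 -0.001]
 [ 0.261 -0.965  0.002]
 [-0.    -0.002 -1.   ]] -74.88404054742769
[[ 0.965  0.261  0.   ]
 [ 0.261 -0.965  0.   ]
 [ 0.     0.    -1.   ]]
```

```bash
python3 - <<'E'
import re
s=open('h.py').read()
i=s.index("            Rz=lambda"); j=s.index("            B=Rz(a)")
s=s[:i]+"            Rz=lambda g:np.array([[-np.sin(np.radians(g)),np.cos(np.radians(g)),0],[np.cos(np.radians(g)),np.sin(np.radians(g)),0],[0,0,-1]])\n"+s[j:]
open('h.py','w').write(s)
E
python3 - <<'E'
from h import *
plan([(.49,-.09,.22,-8.5)])
E
```

```text
at [ 0.1627 -0.6029  0.238 ] yang -74.88 t 0.1 F [-0.85  0.04  0.07] gap 1.0
-> [ 0.4898 -0.0903  0.22  ] -8.48 rows 18
[[[0.025, -0.023, 0.001, -3.7], [0.026, -0.021, 0.001, -3.7], [0.028, -0.019, 0.001, -3.7], [0.029, -0.018, 0.001, -3.7], [0.03, -0.016, 0.001, -3.7]]]
[[[0.031, -0.014, 0.001, -3.7], [0.032, -0.012, 0.001, -3.7], [0.032, -0.009, 0.001, -3.7], [0.033, -0.007, 0.001, -3.7], [0.033, -0.005, 0.001, -3.7]]]
[[[0.034, -0.003, 0.001, -3.7], [0.034, -0.001, 0.001, -3.7], [0.034, 0.001, 0.001, -3.7], [0.033, 0.003, 0.001, -3.7], [0.033, 0.006, 0.001, -3.6]]]
[[[0.033, 0.008, 0.001, -3.7], [0.032, 0.01, 0.001, -3.6], [0.032, 0.011, 0.001, -3.7]]]
```

Request:
{"method": "carry_out", "body": {
  "motion": [
    [[0.025, -0.023, 0.001, -3.7], [0.026, -0.021, 0.001, -3.7], [0.028, -0.019, 0.001, -3.7], [0.029, -0.018, 0.001, -3.7], [0.03, -0.016, 0.001, -3.7]]
  ],
  "grip": 0,
  "force": 60
}}

```text
clock: 0.52
ee_pos: [0.2541, -0.4587, 0.2334]
tool_rot: [-0.0, 0.957, 0.291, -0.0]
wrist_force: [0.8, 0.5, 0.1]
finger_gap: 1.001
```

Request:
{"method": "carry_out", "body": {
  "motion": [
    [[0.031, -0.014, 0.001, -3.7], [0.032, -0.012, 0.001, -3.7], [0.032, -0.009, 0.001, -3.7], [0.033, -0.007, 0.001, -3.7], [0.033, -0.005, 0.001, -3.7]]
  ]
}}

```text
clock: 0.93
ee_pos: [0.3453, -0.3171, 0.2286]
tool_rot: [-0.0, 0.898, 0.441, -0.0]
wrist_force: [0.4, 0.4, 0.0]
finger_gap: 1.0
```

Request:
{"method": "carry_out", "body": {
  "motion": [
    [[0.034, -0.003, 0.001, -3.7], [0.034, -0.001, 0.001, -3.7], [0.034, 0.001, 0.001, -3.7], [0.033, 0.003, 0.001, -3.7], [0.033, 0.006, 0.001, -3.6]]
  ]
}}

```text
clock: 1.35
ee_pos: [0.4359, -0.1748, 0.2235]
tool_rot: [-0.0, 0.816, 0.579, -0.0]
wrist_force: [-0.1, -0.6, -1.0]
finger_gap: 0.997
```

Request:
{"method": "carry_out", "body": {
  "motion": [
    [[0.033, 0.008, 0.001, -3.7], [0.032, 0.01, 0.001, -3.6], [0.032, 0.011, 0.001, -3.7], [0, 0, 0, 0], [0, 0, 0, 0]]
  ]
}}

```text
clock: 1.77
ee_pos: [0.4908, -0.0887, 0.2205]
tool_rot: [-0.0, 0.756, 0.654, 0.0]
wrist_force: [-0.0, 0.0, -0.1]
finger_gap: 1.0
```

Run:
```python
from h import *
c=cap('wrist','w1'); P=cloud(c); print(pose()[0],pose()[2],c['mount'].round(3).tolist())
p=P.reshape(-1,3); h=cv2.cvtColor(c['pixels'],cv2.COLOR_BGR2HSV)
o=(h[...,0]>5)&(h[...,0]<18)&(h[...,1]>140)&(h[...,2]>100)&(P[...,2]>.005)&(P[...,2]<.06)
n,l,st,ce=cv2.connectedComponentsWithStats(o.astype(np.uint8))
for i in range(1,n):
    if st[i,4]>60:
        q=P[l==i]; print(st[i],ce[i].round(0),np.median(q,0).round(4),q[:,2].max()); 
        t=q[q[:,2]>.03]; 
        if len(t)>20: print('top rect',cv2.minAreaRect(t[:,:2].astype(np.float32)))
```

```text
[ 0.48971122 -0.09067723  0.22031955] -8.439719726752761 [[0.0, 0.951, 0.308, 0.08], [1.0, -0.0, -0.0, 0.001], [-0.0, 0.308, -0.951, -0.148], [0.0, 0.0, 0.0, 1.0]]
[286 133  16  44 520] [294. 154.] [ 0.5085 -0.0695  0.0374] 0.04013605087871913
top rect ((0.5084359049797058, -0.07129685580730438), (0.03857829421758652, 0.01356582622975111), 82.07324981689453)
[478 236  22  24  95] [485. 245.] [ 0.707  -0.2051  0.0084] 0.011708295036182148
[495 237  50  47 810] [512. 262.] [ 0.7095 -0.2045  0.0525] 0.059999023436336174
top rect ((0.7163641452789307, -0.20955206453800201), (0.04052165523171425, 0.021359285339713097), 24.364002227783203)
[279 275  22  14 123] [289. 282.] [ 0.4843 -0.2152  0.0204] 0.028392439220892685
```

View pics/w1.png

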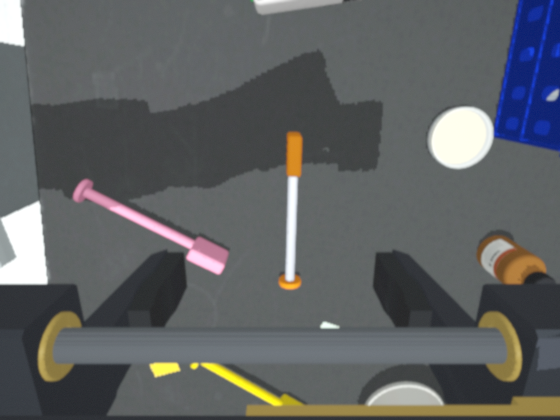

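Wrist view: orange grip at (294,154), collar at (289,282), pink bar well to the left. The measured grip centre is about (0.507,-0.070) with the bar at 82°, which agrees with the top camera to about 2 mm. I'll descend and grip.

Run:
```python
from h import *
plan([(.507,-.070,.10,-8),(.507,-.070,.007,None)],mm=32)
```

```text
at [ 0.4897 -0.0907  0.2203] yang -8.44 t 1.8167 F [-0.19 -1.   -0.66] gap 0.998
-> [ 0.5069 -0.0699  0.1003] -8.04 rows 4
-> [ 0.5069 -0.0699  0.0073] -8.04 rows 7
[[[0.006, 0.004, 0.03, -0.1], [0.006, 0.003, 0.03, -0.1], [0.005, 0.004, 0.03, -0.1], [0.006, 0.003, 0.03, -0.1], [-0.0, 0.0, 0.031, -0.0]]]
[[[-0.0, 0.0, 0.031, -0.0], [-0.0, 0.0, 0.031, -0.0]]]
```

Request:
{"method": "carry_out", "body": {
  "motion": [
    [[0.006, 0.004, 0.03, -0.1], [0.006, 0.003, 0.03, -0.1], [0.005, 0.004, 0.03, -0.1], [0.006, 0.003, 0.03, -0.1], [0, 0, 0.031, 0]]
  ]
}}

```text
clock: 2.23
ee_pos: [0.5076, -0.071, 0.0687]
tool_rot: [0.0, 0.756, 0.655, 0.0]
wrist_force: [0.7, -0.2, -0.1]
finger_gap: 0.994
```

Request:
{"method": "carry_out", "body": {
  "motion": [
    [[0, 0, 0.031, 0], [0, 0, 0.02, 0], [0, 0, 0.011, 0], [0, 0, 0, 0], [0, 0, 0, 0]]
  ]
}}

```text
clock: 2.65
ee_pos: [0.5064, -0.0717, 0.0075]
tool_rot: [-0.0, 0.756, 0.655, -0.001]
wrist_force: [0.7, -0.3, 0.6]
finger_gap: 1.002
```

Request:
{"method": "carry_out", "body": {
  "motion": [
    [[0, 0, 0, 0], [0, 0, 0, 0], [0, 0, 0, 0], [0, 0, 0, 0], [0, 0, 0, 0]]
  ],
  "grip": 255,
  "force": 60
}}

```text
clock: 3.07
ee_pos: [0.5076, -0.0703, 0.0083]
tool_rot: [0.0, 0.755, 0.655, 0.0]
wrist_force: [0.2, 0.5, -0.1]
finger_gap: 0.643
```

Request:
{"method": "carry_out", "body": {
  "motion": [
    [[0, 0, 0, 0], [0, 0, 0, 0], [0, 0, 0, 0], [0, 0, 0, 0], [0, 0, 0, 0]]
  ]
}}

```text
clock: 3.48
ee_pos: [0.5073, -0.0701, 0.0077]
tool_rot: [-0.0, 0.755, 0.656, -0.0]
wrist_force: [-0.6, -0.6, -0.8]
finger_gap: 0.266
```

Request:
{"method": "carry_out", "body": {
  "motion": [
    [[0, 0, 0, 0], [0, 0, 0, 0], [0, 0, 0, 0], [0, 0, 0, 0], [0, 0, 0, 0]]
  ]
}}

```text
clock: 3.9
ee_pos: [0.5073, -0.0701, 0.0077]
tool_rot: [-0.0, 0.755, 0.655, -0.0]
wrist_force: [0.5, -0.8, -0.6]
finger_gap: 0.155
```

Request:
{"method": "carry_out", "body": {
  "motion": [
    [[0, 0, 0, 0], [0, 0, -0.01, 0], [0, 0, -0.03, 0], [0, 0, -0.03, 0], [0, 0, -0.03, 0]]
  ]
}}

```text
clock: 4.32
ee_pos: [0.5066, -0.0702, 0.1092]
tool_rot: [-0.0, 0.755, 0.656, -0.001]
wrist_force: [0.9, -0.4, -1.8]
finger_gap: 0.156
```

Run:
```python
from h import *
plan([(.458,.0,.112,None),(.458,.10,.112,-1)],mm=35)
c=cap('wrist','w2'); P=cloud(c); p=P.reshape(-1,3)
for lo,hi in((.044,.056),):
    q=p[(p[:,2]>lo)&(p[:,2]<hi)&(p[:,1]>.04)]; print(len(q), q[:,0].min() if len(q) else 0)
```

```text
at [ 0.5066 -0.0702  0.1092] yang -8.06 t 4.3167 F [ 0.93 -0.41 -1.85] gap 0.156
-> [4.580e-01 4.000e-04 1.122e-01] -8.06 rows 3
-> [0.4579 0.0999 0.1122] -0.96 rows 6
[[[0.021, -0.019, -0.001, -0.0], [0.021, -0.019, -0.001, -0.0], [0.021, -0.02, -0.001, -0.0], [0.033, -0.005, 0.0, -2.4], [0.033, -0.003, 0.0, -2.3]]]
[[[0.033, -0.002, 0.0, -2.4]]]
6 0.49594554652794565
```

Request:
{"method": "carry_out", "body": {
  "motion": [
    [[0.021, -0.019, -0.02, 0], [0.021, -0.019, -0.02, 0], [0.021, -0.02, -0.02, 0], [0.033, -0.005, -0.02, -2.4], [0.033, -0.003, 0, -2.3]]
  ]
}}

```text
clock: 4.78
ee_pos: [0.4588, 0.0676, 0.1911]
tool_rot: [0.002, 0.728, 0.686, 0.002]
wrist_force: [1.2, 0.2, -1.1]
finger_gap: 0.152
```

Request:
{"method": "carry_out", "body": {
  "motion": [
    [[0.033, -0.002, -0.02, -2.4], [0.02, 0, 0, 0], [0, 0, 0, 0], [0, 0, 0, 0]]
  ]
}}

```text
clock: 5.12
ee_pos: [0.4587, 0.1207, 0.2082]
tool_rot: [0.0, 0.712, 0.702, 0.0]
wrist_force: [-0.4, -0.7, -1.5]
finger_gap: 0.153
```

Run:
```python
from h import *
print(pose()[0],pose()[2])
c=cap('wrist','w3'); P=cloud(c); p=P.reshape(-1,3)
t=load('top0'); T=cloud(t)[150:250,150:240].reshape(-1,3)
for nm,p in(('w',p),('t',T)):
    w=(p[:,0]>.46)&(p[:,0]<.70)&(p[:,1]>.02)&(p[:,1]<.22)
    q=p[w&(p[:,2]>.045)&(p[:,2]<.054)]; r=cv2.minAreaRect(q[:,:2].astype(np.float32)); print(nm,'deck',len(q),r,np.median(q[:,2]))
    for k in(0,1):
        q=p[w&(p[:,2]>.08)&(p[:,2]<.13)&(p[:,0]>.63)&((p[:,1]<.122) if k==0 else (p[:,1]>.122))]
        if len(q): print('post',k,len(q),q.mean(0).round(4),np.percentile(q,[3,97],axis=0).round(4).tolist())
    q=p[w&(p[:,2]>.111)&(p[:,2]<.125)&(p[:,0]<.61)]; print('cover',cv2.minAreaRect(q[:,:2].astype(np.float32)),np.median(q[:,2]))
```

```text
[0.4586585  0.12074009 0.20822133] -0.8359079688810968
w deck 13953 ((0.5769239068031311, 0.12315605580806732), (0.1275409609079361, 0.16904179751873016), 89.5667724609375) 0.051897960303016244
post 0 1422 [0.6441 0.0781 0.1047] [[0.6305, 0.0716, 0.0821], [0.659, 0.0814, 0.1227]]
post 1 963 [0.6394 0.1669 0.1035] [[0.6307, 0.1615, 0.0828], [0.6535, 0.1711, 0.1226]]
cover ((0.5633376240730286, 0.12242108583450317), (0.0659206435084343, 0.08587923645973206), 89.33938598632812) 0.11901144657221055
t deck 1616 ((0.5744020938873291, 0.12276524305343628), (0.12939530611038208, 0.16895082592964172), 89.2226333618164) 0.04895378295684061
post 0 53 [0.646  0.0767 0.1084] [[0.6302, 0.0722, 0.0951], [0.6592, 0.0818, 0.1205]]
post 1 64 [0.6459 0.1659 0.1049] [[0.6313, 0.1618, 0.0821], [0.659, 0.1718, 0.1218]]
cover ((0.560278058052063, 0.12353932857513428), (0.06594826281070709, 0.08414820581674576), 88.94847869873047) 0.11608967401360704
```

View pics/w3.png

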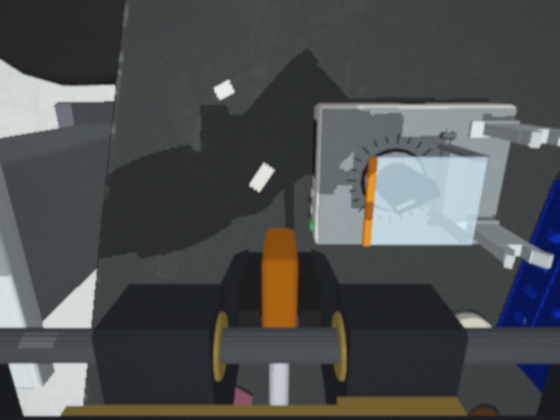

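Wrist view: the controller spans (315–515,105–243), the cover's orange edge is at (370,200), the posts are at (515,133) and (510,243), and the bar is held straight. From both cameras the controller is at (0.5755,0.1228), yaw -0.7°, with the slots at x≈0.644. Next I'll move to just in front of the cover edge.

Run:
```python
from h import *
plan([(.465,.207,.20,-.7),(.48,.207,.093,-.7)],mm=35)
```

```text
at [0.4585 0.1191 0.2077] yang -0.98 t 5.1667 F [-0.27 -1.   -2.42] gap 0.154
-> [0.4648 0.207  0.1997] -0.68 rows 3
-> [0.4798 0.2068 0.0927] -0.68 rows 7
[[[0.029, 0.002, 0.003, -0.1], [0.03, 0.002, 0.002, -0.1], [0.029, 0.001, 0.003, -0.1], [0.0, 0.004, 0.027, 0.0], [0.0, 0.004, 0.027, 0.0]]]
[[[0.0, 0.004, 0.026, 0.0], [0.0, 0.003, 0.027, 0.0]]]
```

Request:
{"method": "carry_out", "body": {
  "motion": [
    [[0.029, 0.002, 0.003, -0.1], [0.03, 0.002, 0.002, -0.1], [0.029, 0.001, 0.003, -0.1], [0, 0.004, 0.027, 0], [0, 0.004, 0.027, 0]]
  ]
}}

```text
clock: 5.58
ee_pos: [0.4743, 0.2085, 0.1457]
tool_rot: [0.0, 0.711, 0.703, 0.001]
wrist_force: [0.8, -2.2, -2.0]
finger_gap: 0.154
```

Request:
{"method": "carry_out", "body": {
  "motion": [
    [[0, 0.004, 0.026, 0], [0, 0.003, 0.027, 0], [0, 0, 0, 0], [0, 0, 0, 0]]
  ]
}}

```text
clock: 5.92
ee_pos: [0.4796, 0.2054, 0.0917]
tool_rot: [0.0, 0.712, 0.702, -0.002]
wrist_force: [-0.0, 0.4, -0.4]
finger_gap: 0.151
```

Run:
```python
from h import *
p,M,a,o=pose(); print(p,a)
c=cap('scene','s2'); P=cloud(c); t=cap('top','t2'); T=cloud(t)
for nm,Q in(('s',P),('t',T)):
    q=Q.reshape(-1,3); q=q[(abs(q[:,0]-p[0])<.02)&(q[:,1]>.05)&(q[:,1]<.175)&(q[:,2]>.07)&(q[:,2]<.13)]
    if len(q)>10:
        f=np.polyfit(q[:,1],q[:,2],1); g=np.polyfit(q[:,1],q[:,0],1); print(nm,len(q),'slope z',f[0],'z at mid',np.polyval(f,.12),'slope x',g[0],'x mid',np.polyval(g,.12),'ymin',q[:,1].min())
u,v=proj(c,[.5,.13,.1]); u,v=int(u),int(v); cv2.imwrite('pics/s2c.png',cv2.resize(c['pixels'][v-75:v+75,u-100:u+100],None,fx=4,fy=4,interpolation=cv2.INTER_CUBIC))
```

```text
[0.47955477 0.20536581 0.09173331] -0.8006263635562246
s 68 slope z -0.0413139801846211 z at mid 0.10083106490354095 slope x 0.02333964192499963 x mid 0.47245349778568557 ymin 0.05258902681388633
t 191 slope z -0.02388051711724585 z at mid 0.10128333825941484 slope x 0.020384841768660428 x mid 0.47660311331458033 ymin 0.05609306186462577
```

View pics/s2c.png

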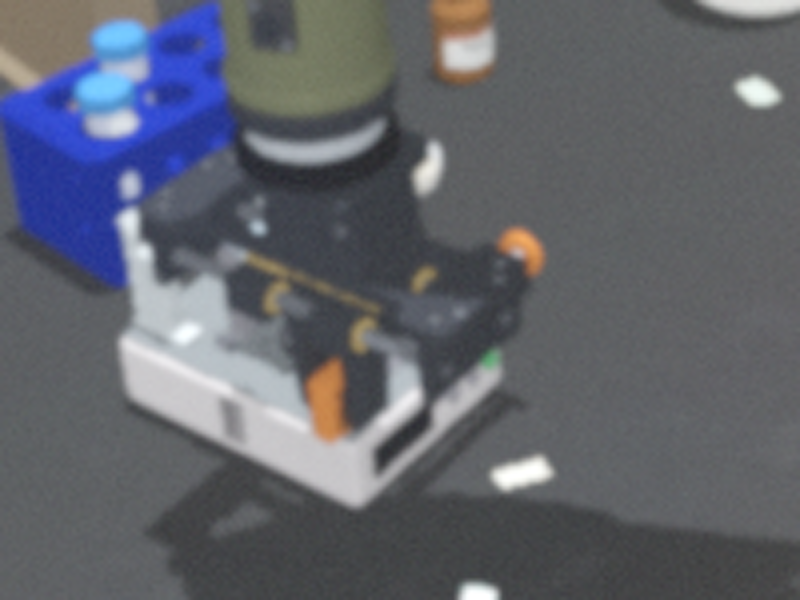

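The bar is held level in the grip (grip block at crop (325,400), collar at (522,252)) in front of the cover, at the expected height. Next I'll insert under the edge and follow the lifting arc.

Run:
```python
from h import *
w=[(.531,.2065,.0925,-.7)]
for ph in (142,130,118,105,92,80,70,62):
    f=np.radians(ph); w.append((.577+.025+.090*np.cos(f),.2065,.053-.0053+.090*np.sin(f),-.7))
plan(w,mm=19)
```

```text
at [0.4808 0.207  0.0937] yang -0.75 t 6.0167 F [-0.17  0.73 -0.48] gap 0.156
-> [0.5308 0.2064 0.0927] -0.65 rows 3
-> [0.5308 0.2064 0.1027] -0.65 rows 4
-> [0.5438 0.2062 0.1167] -0.65 rows 6
-> [0.5598 0.2061 0.1267] -0.65 rows 8
-> [0.5788 0.2068 0.1347] -0.65 rows 10
-> [0.5988 0.2066 0.1377] -0.65 rows 12
-> [0.6178 0.2064 0.1367] -0.65 rows 13
-> [0.6328 0.2062 0.1327] -0.65 rows 14
-> [0.6438 0.2061 0.1267] -0.65 rows 15
[[[0.0, 0.017, 0.0, -0.0], [0.0, 0.017, 0.001, -0.0], [0.0, 0.016, 0.0, -0.1], [0.0, 0.0, -0.01, 0.0], [0.0, 0.007, -0.007, 0.0]]]
[[[0.0, 0.006, -0.007, 0.0], [0.0, 0.008, -0.005, 0.0], [0.0, 0.008, -0.005, 0.0], [0.0, 0.009, -0.004, 0.0], [0.001, 0.01, -0.004, 0.0]]]
[[[-0.0, 0.01, -0.001, 0.0], [-0.0, 0.01, -0.002, 0.0], [0.0, 0.019, 0.001, 0.0], [0.0, 0.015, 0.004, 0.0], [0.0, 0.011, 0.006, 0.0]]]
```

Request:
{"method": "carry_out", "body": {
  "motion": [
    [[0, 0.017, 0, 0], [0, 0.017, 0.001, 0], [0, 0.016, 0, 0], [0, 0, 0, 0], [0, 0, -0.01, 0]]
  ]
}}

```text
clock: 6.43
ee_pos: [0.5301, 0.2061, 0.1021]
tool_rot: [-0.0, 0.712, 0.702, -0.0]
wrist_force: [-0.3, 0.0, -1.1]
finger_gap: 0.155
```

Request:
{"method": "carry_out", "body": {
  "motion": [
    [[0, 0.007, -0.007, 0], [0, 0.006, -0.007, 0], [0, 0.008, -0.005, 0], [0, 0.008, -0.005, 0], [0, 0, 0, 0]]
  ]
}}

```text
clock: 6.85
ee_pos: [0.56, 0.207, 0.128]
tool_rot: [0.001, 0.711, 0.703, 0.001]
wrist_force: [-0.1, -0.6, -1.2]
finger_gap: 0.155
```

Run:
```python
from h import *
p,M,a,o=pose(); print(p,a,o['wrist_force'],o['wrist_torque'])
c=cap('top','t3'); s=cap('scene','s3')
A=cv2.resize(c['pixels'][150:250,150:250],(400,400),interpolation=cv2.INTER_CUBIC)
u,v=map(int,proj(s,[.55,.13,.12])); B=cv2.resize(s['pixels'][v-50:v+50,u-50:u+50],(400,400),interpolation=cv2.INTER_CUBIC)
cv2.imwrite('pics/m3.png',np.hstack([A,B]))
```

```text
[0.56003434 0.20698031 0.1279895 ] -0.710400805193315 [-0.10537295 -0.57218102 -1.20492907] [ 0.07129069 -0.04745154 -0.00846161]
```

View pics/m3.png

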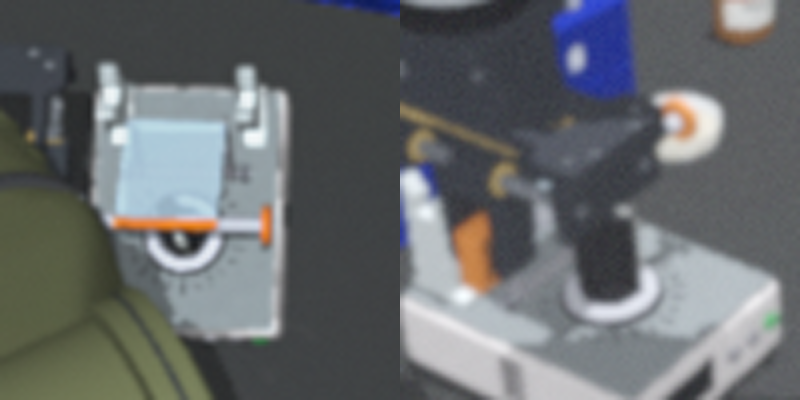

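The cover's orange edge rests on the rod (left half, (165,222)), the knob is uncovered, and the collar is outside the posts on the far side. I'll continue the arc.

Request:
{"method": "carry_out", "body": {
  "motion": [
    [[0, 0.009, -0.004, 0], [0, 0.01, -0.004, 0], [0, 0.01, -0.001, 0], [0, 0.01, -0.002, 0], [0, 0.01, 0, 0]]
  ]
}}

```text
clock: 7.37
ee_pos: [0.6067, 0.2063, 0.1367]
tool_rot: [-0.001, 0.711, 0.703, -0.001]
wrist_force: [-1.6, 0.8, -2.6]
finger_gap: 0.154
```

Request:
{"method": "carry_out", "body": {
  "motion": [
    [[0, 0.01, 0.001, 0], [0, 0.014, 0.004, 0], [0, 0.012, 0.006, 0], [0, 0, 0, 0], [0, 0, 0, 0]]
  ]
}}

```text
clock: 7.78
ee_pos: [0.6426, 0.2056, 0.1251]
tool_rot: [-0.001, 0.711, 0.703, -0.001]
wrist_force: [-1.1, 0.1, -1.9]
finger_gap: 0.153
```

Run:
```python
from h import *
p,M,a,o=pose(); print(p,a,o['wrist_force'],o['wrist_torque'])
c=cap('top','t4'); w=cap('wrist','w4'); T=cloud(c)
q=T[150:250,150:240].reshape(-1,3); q=q[(q[:,0]>.60)&(q[:,1]>.055)&(q[:,1]<.075)&(q[:,2]>.1)]
print(len(q),q.mean(0),np.percentile(q,[5,95],axis=0))
A=cv2.resize(c['pixels'][150:250,150:250],(400,400),interpolation=cv2.INTER_CUBIC)
cv2.imwrite('pics/m4.png',np.hstack([A,cv2.resize(w['pixels'],(400,300))[:,:] if 0 else np.vstack([cv2.resize(w['pixels'],(400,300)),np.zeros((100,400,3),np.uint8)])]))
```

```text
[0.64262128 0.20556116 0.1250951 ] -0.6645795479700937 [-1.07227857  0.14038475 -1.92580773] [-0.0993861   0.14339533 -0.02424908]
60 [0.63826473 0.06502546 0.13062458] [[0.62727623 0.05586719 0.1071967 ]
 [0.65375244 0.07465076 0.14180026]]
```

View pics/m4.png

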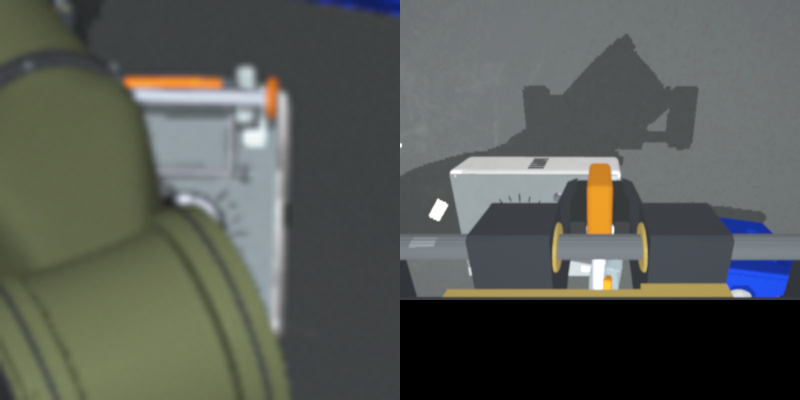

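The cover is up behind the rod (orange edge at (175,83), rod at (200,97)), and the rod is over the post's slot, a few mm forward of centre. I'll shift back about 3 mm and descend, checking force.

Request:
{"method": "carry_out", "body": {
  "motion": [
    [[0, 0.003, 0, 0], [0, 0, 0.005, 0], [0, 0, 0.005, 0], [0, 0, 0.003, 0], [0, 0, 0, 0]]
  ]
}}

```text
clock: 8.3
ee_pos: [0.6466, 0.2056, 0.1117]
tool_rot: [-0.0, 0.711, 0.703, -0.001]
wrist_force: [-1.1, -0.6, -1.1]
finger_gap: 0.153
```

Request:
{"method": "carry_out", "body": {
  "motion": [
    [[0, 0, 0.002, 0], [0, 0, 0.002, 0], [0, 0, 0, 0], [0, 0, 0, 0]]
  ]
}}

```text
clock: 8.63
ee_pos: [0.6471, 0.2057, 0.1085]
tool_rot: [-0.0, 0.711, 0.703, -0.0]
wrist_force: [-1.6, 0.1, -1.0]
finger_gap: 0.152
```

Run:
```python
from h import *
for i in range(3):
    p,M,a,o=pose(); print(p.round(4),round(a,2),o['wrist_force'].round(2),o['wrist_torque'].round(3)); c=cap('top','t5')
T=cloud(c); q=T[150:250,150:240].reshape(-1,3)
q=q[(q[:,0]>.60)&(q[:,1]>.055)&(q[:,1]<.072)&(q[:,2]>.08)]
print(len(q),q.mean(0),np.percentile(q,[5,95],axis=0))
```

```text
[0.6471 0.2057 0.1085] -0.69 [-1.59  0.13 -1.  ] [ 0.029  0.296 -0.157]
[0.6471 0.2057 0.1086] -0.69 [-0.97  0.1  -2.29] [ 0.034  0.267 -0.11 ]
[0.6471 0.2057 0.1086] -0.69 [-2.88  0.4  -1.48] [-0.002  0.311 -0.076]
39 [0.64109855 0.06102324 0.11923874] [[0.63220625 0.05537554 0.1132657 ]
 [0.65092963 0.07116681 0.12830574]]
```

Request:
{"method": "carry_out", "body": {
  "motion": [
    [[0, 0, 0.002, 0], [0, 0, 0, 0], [0, 0, 0.002, 0], [0, 0, 0, 0]]
  ]
}}

```text
clock: 9.12
ee_pos: [0.6473, 0.2057, 0.1044]
tool_rot: [0.0, 0.711, 0.703, -0.0]
wrist_force: [-0.9, 1.0, -1.0]
finger_gap: 0.152
```

Request:
{"method": "carry_out", "body": {
  "motion": [
    [[0, 0, 0.002, 0], [0, 0, 0, 0], [0, 0, 0, 0]]
  ]
}}

```text
clock: 9.37
ee_pos: [0.6472, 0.2057, 0.1025]
tool_rot: [-0.0, 0.711, 0.703, -0.0]
wrist_force: [-1.8, -0.3, -1.6]
finger_gap: 0.153
```

Run:
```python
from h import *
for i in range(4):
    p,M,a,o=pose(); print(p.round(4),round(a,2),o['wrist_force'].round(2),o['wrist_torque'].round(3)); c=env.capture('top')
```

```text
[0.6472 0.2057 0.1025] -0.68 [-1.8  -0.34 -1.65] [ 0.042  0.247 -0.06 ]
[0.6472 0.2057 0.1025] -0.68 [-1.15 -1.17 -1.95] [ 0.071  0.314 -0.149]
[0.6472 0.2057 0.1025] -0.69 [-2.31 -0.26 -0.93] [ 0.106  0.33  -0.123]
[0.6472 0.2057 0.1026] -0.69 [-1.27 -0.38 -1.93] [ 0.088  0.272 -0.135]
```

Request:
{"method": "carry_out", "body": {
  "motion": [
    [[0, 0, 0.001, 0], [0, 0, 0, 0], [0, 0, 0, 0]]
  ]
}}

```text
clock: 9.82
ee_pos: [0.6474, 0.2057, 0.1017]
tool_rot: [0.0, 0.711, 0.703, -0.0]
wrist_force: [-1.9, 0.5, -0.9]
finger_gap: 0.154
```

Request:
{"method": "carry_out", "body": {
  "motion": [
    [[0, 0, 0.001, 0], [0, 0, 0, 0], [0, 0, 0, 0]]
  ]
}}

```text
clock: 10.07
ee_pos: [0.6474, 0.2057, 0.1007]
tool_rot: [0.0, 0.711, 0.703, 0.0]
wrist_force: [-2.4, 0.9, -0.3]
finger_gap: 0.153
```

Run:
```python
from h import *
for i in range(3):
    p,M,a,o=pose(); print(p.round(4),round(a,2),o['wrist_force'].round(2),o['wrist_torque'].round(3)); c=env.capture('top')
```

```text
[0.6474 0.2057 0.1007] -0.68 [-2.42  0.91 -0.3 ] [-0.067  0.306 -0.12 ]
[0.6474 0.2057 0.1007] -0.68 [-1.4   0.16  0.16] [-0.042  0.274 -0.114]
[0.6474 0.2057 0.1008] -0.68 [-1.25  0.32 -0.02] [-0.063  0.374 -0.056]
```

The force in z has dropped from -1.6 to about 0, so the rod is on the slot floor at the predicted height. Releasing.

Request:
{"method": "carry_out", "body": {
  "motion": [
    [[0, 0, 0, 0], [0, 0, 0, 0], [0, 0, 0, 0], [0, 0, 0, 0], [0, 0, 0, 0]]
  ],
  "grip": 100,
  "force": 20
}}

```text
clock: 10.63
ee_pos: [0.6478, 0.2057, 0.1009]
tool_rot: [0.0, 0.711, 0.703, 0.0]
wrist_force: [-0.0, -0.7, -0.5]
finger_gap: 0.508
```

Request:
{"method": "carry_out", "body": {
  "motion": [
    [[0, 0, 0, 0], [0, 0, 0, 0], [0, 0, 0, 0], [0, 0, 0, 0], [0, 0, 0, 0]]
  ]
}}

```text
clock: 11.05
ee_pos: [0.6473, 0.2057, 0.1007]
tool_rot: [0.0, 0.711, 0.703, -0.0]
wrist_force: [0.9, 0.5, 0.2]
finger_gap: 0.612
```

Request:
{"method": "carry_out", "body": {
  "motion": [
    [[0, 0, -0.01, 0], [0, 0, -0.02, 0], [0, 0, -0.03, 0], [0, 0, -0.03, 0], [0, 0, -0.03, 0]]
  ]
}}

```text
clock: 11.47
ee_pos: [0.6471, 0.2057, 0.2227]
tool_rot: [-0.0, 0.711, 0.703, 0.0]
wrist_force: [0.5, 0.0, 0.4]
finger_gap: 0.606
```

Run:
```python
from h import *
plan([(.50,.23,.25,None)])
```

```text
at [0.6471 0.2057 0.2227] yang -0.67 t 11.4667 F [0.53 0.02 0.36] gap 0.606
-> [0.5004 0.2304 0.2497] -0.67 rows 5
[[[0.005, -0.029, -0.005, -0.0], [0.004, -0.03, -0.006, -0.0], [0.005, -0.029, -0.005, -0.0], [0.004, -0.03, -0.006, -0.0], [0.005, -0.029, -0.005, -0.0]]]
```

Request:
{"method": "carry_out", "body": {
  "motion": [
    [[-0.02, -0.025, -0.008, 0], [-0.02, -0.025, -0.008, 0], [-0.02, -0.025, -0.008, 0], [-0.02, -0.025, -0.008, 0], [-0.02, -0.025, -0.006, 0]]
  ]
}}

```text
clock: 11.88
ee_pos: [0.5201, 0.1065, 0.2601]
tool_rot: [0.001, 0.711, 0.703, 0.001]
wrist_force: [0.6, -0.6, 0.6]
finger_gap: 0.609
```

Request:
{"method": "carry_out", "body": {
  "motion": [
    [[-0.01, 0, 0, 0], [0, 0, 0, 0], [0, 0, 0, 0]]
  ]
}}

```text
clock: 12.13
ee_pos: [0.5221, 0.0972, 0.2594]
tool_rot: [0.001, 0.712, 0.702, 0.001]
wrist_force: [-0.2, -0.4, 0.3]
finger_gap: 0.603
```

Run:
```python
from h import *
p,M,a,o=pose(); print(p,a)
w=cap('wrist','w6'); c=cap('top','t6'); s=cap('scene','s6'); W=cloud(w); q=W.reshape(-1,3)
def near(q,lo,hi,zl,zh):
    return q[(q[:,0]>lo[0])&(q[:,0]<hi[0])&(q[:,1]>lo[1])&(q[:,1]<hi[1])&(q[:,2]>zl)&(q[:,2]<zh)]
k=near(q,(.52,.09),(.595,.16),.100,.118); print('knob top wrist',len(k),k.mean(0),cv2.minAreaRect(k[:,:2].astype(np.float32)))
k=near(cloud(c).reshape(-1,3),(.52,.09),(.595,.16),.098,.118); print('knob top topcam',len(k),k.mean(0),cv2.minAreaRect(k[:,:2].astype(np.float32)))
for nm,cc in(('w',w),('t',c),('s',s)):
    e=cloud(cc).reshape(-1,3); h=cv2.cvtColor(cc['pixels'],cv2.COLOR_BGR2HSV).reshape(-1,3); m=(h[:,0]>5)&(h[:,0]<18)&(h[:,1]>140)
    g=near(e[m],(.6,.08),(.70,.16),.11,.18); print(nm,'edge',len(g),g.mean(0).round(4) if len(g) else'', np.percentile(g,[3,97],axis=0).round(4).tolist() if len(g) else '')
    g=near(e,(.62,.06),(.67,.066),.09,.14); print('rod end',len(g),g.mean(0).round(4) if len(g) else'', g[:,2].max() if len(g) else '')
    g=near(e[m],(.6,.17),(.70,.25),.06,.15); print('block',len(g),g.mean(0).round(4) if len(g) else'', np.percentile(g,[3,97],axis=0).round(4).tolist() if len(g) else '')
A=cv2.resize(s['pixels'][180:300,160:280],(420,420),interpolation=cv2.INTER_CUBIC)
cv2.imwrite('pics/m6.png',np.hstack([A,cv2.resize(w['pixels'],(380,285)).copy() if 0 else cv2.copyMakeBorder(cv2.resize(w['pixels'],(380,285)),0,135,0,0,cv2.BORDER_CONSTANT)]))
```

```text
[0.52212172 0.09724157 0.25942848] -0.760091629922504
knob top wrist 713 [0.56016112 0.12298313 0.10900413] ((0.5602308511734009, 0.12194656580686569), (0.03654593601822853, 0.014268351718783379), 24.17213249206543)
knob top topcam 0 [nan nan nan] ((0.0, 0.0), (0.0, 0.0), 0.0)
w edge 115 [0.641  0.1248 0.1507] [[0.6382, 0.0934, 0.1487], [0.6443, 0.1538, 0.1521]]
rod end 143 [0.6415 0.0617 0.1118] 0.12106247511944745
block 900 [0.6396 0.2043 0.1163] [[0.638, 0.1855, 0.1001], [0.6511, 0.2227, 0.1302]]
t edge 0  
rod end 13 [0.6396 0.0617 0.1119] 0.12038330919733586
block 40 [0.6434 0.2142 0.1269] [[0.6369, 0.2022, 0.1191], [0.6486, 0.2236, 0.1316]]
s edge 0  
rod end 20 [0.64   0.0612 0.1104] 0.12003355873273258
block 218 [0.6382 0.212  0.1166] [[0.6338, 0.194, 0.0997], [0.6459, 0.2249, 0.1296]]<stdin>:7: RuntimeWarning: Mean of empty slice.
  ret = um.true_divide(
```

View pics/m6.png

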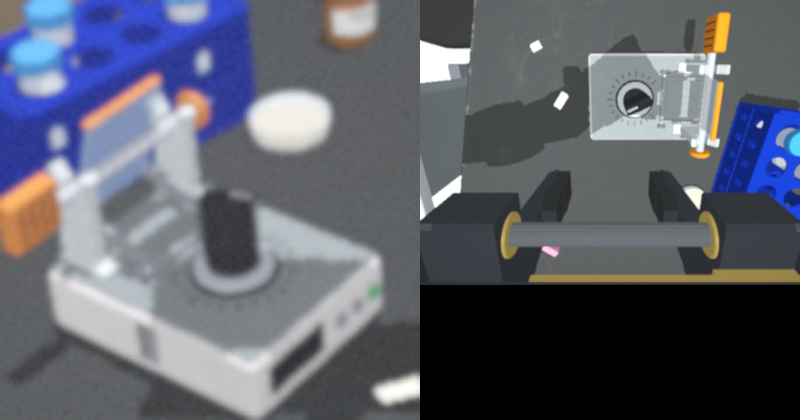

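Both views confirm the bar is seated. In the left picture the rod is in both posts at (70,185)–(180,110) and the cover's orange edge at (120,100) leans on it; the fingers are well clear. The edge height of about 0.149 m matches 1.3 rad. The knob bar is at 24° in world, centred at about (0.559,0.1225). Next I'll check the joint room for the turn.

Run:
```python
from h import *
p,M,a,o=pose(); print(o['qpos'].round(2),a)
plan([(.559,.1225,.20,-66)])
plan([(.559,.1225,.20,114)])
```

```text
[ 0.04  0.57 -0.5   1.82  0.36  0.84 -0.65] -0.6210082140036248
at [0.522  0.0987 0.2587] yang -0.62 t 12.2833 F [ 0.68  0.61 -0.06] gap 0.608
-> [0.5586 0.1226 0.1997] -66.02 rows 11
[[[0.002, 0.003, 0.005, 5.9], [0.003, 0.003, 0.005, 5.9], [0.003, 0.003, 0.005, 6.0], [0.003, 0.003, 0.005, 5.9], [0.003, 0.002, 0.006, 6.0]]]
[[[0.004, 0.002, 0.005, 5.9], [0.004, 0.001, 0.006, 6.0], [0.004, 0.001, 0.005, 5.9], [0.004, 0.001, 0.006, 6.0], [0.004, 0.0, 0.005, 5.9]]]
[[[0.003, 0.0, 0.006, 6.0]]]
at [0.522  0.0987 0.2587] yang -0.62 t 12.2833 F [ 0.68  0.61 -0.06] gap 0.608
-> [0.5594 0.1229 0.1997] 113.98 rows 18
[[[0.001, 0.002, 0.003, -6.4], [0.001, 0.002, 0.003, -6.4], [0.001, 0.002, 0.003, -6.4], [0.001, 0.002, 0.003, -6.4], [0.0, 0.002, 0.003, -6.4]]]
[[[0.0, 0.003, 0.003, -6.4], [-0.0, 0.003, 0.003, -6.4], [-0.001, 0.002, 0.003, -6.3], [-0.001, 0.002, 0.003, -6.4], [-0.001, 0.002, 0.004, -6.3]]]
[[[-0.001, 0.002, 0.003, -6.4], [-0.002, 0.002, 0.004, -6.3], [-0.002, 0.002, 0.003, -6.4], [-0.002, 0.002, 0.004, -6.3], [-0.002, 0.002, 0.003, -6.4]]]
[[[-0.002, 0.001, 0.004, -6.3], [-0.002, 0.001, 0.003, -6.4], [-0.003, 0.001, 0.004, -6.3]]]
```

Request:
{"method": "carry_out", "body": {
  "motion": [
    [[0.002, 0.003, 0.005, 5.9], [0.003, 0.003, 0.005, 5.9], [0.003, 0.003, 0.005, 6], [0.003, 0.003, 0.005, 5.9], [0.003, 0.002, 0.006, 6]]
  ]
}}

```text
clock: 12.7
ee_pos: [0.5387, 0.1095, 0.2322]
tool_rot: [-0.0, 0.869, 0.496, 0.0]
wrist_force: [0.3, 0.2, 0.1]
finger_gap: 0.612
```

Run:
```python
from h import *
p,M,a,o=pose(); print(o['qpos'].round(2),a,p)
```

```text
[-0.08  0.61 -0.33  1.8   0.27  0.78 -1.08] -30.58592258466404 [0.53874381 0.10953124 0.2321572 ]
```

q7 falls with positive yaw, so that way would end near its limit. I'll take the half-turn-equivalent grasp, with tool y at 114°.

Run:
```python
from h import *
plan([(.559,.1225,.19,114)],deg=7)
```

```text
at [0.5387 0.1095 0.2322] yang -30.59 t 12.7 F [0.27 0.24 0.08] gap 0.612
-> [0.5587 0.1224 0.1902] 114.01 rows 21
[[[0.001, 0.001, 0.002, -6.9], [0.001, 0.001, 0.002, -6.9], [0.001, 0.001, 0.002, -6.9], [0.001, 0.001, 0.002, -6.9], [0.001, 0.001, 0.002, -6.9]]]
[[[0.001, 0.001, 0.002, -6.9], [0.0, 0.001, 0.002, -6.9], [0.0, 0.001, 0.002, -6.9], [0.0, 0.001, 0.002, -6.9], [0.0, 0.001, 0.002, -6.9]]]
[[[-0.0, 0.001, 0.002, -6.9], [-0.0, 0.001, 0.002, -6.9], [-0.0, 0.001, 0.002, -6.9], [-0.0, 0.001, 0.002, -6.9], [-0.001, 0.001, 0.002, -6.9]]]
[[[-0.001, 0.001, 0.002, -6.8], [-0.001, 0.001, 0.002, -6.9], [-0.001, 0.001, 0.002, -6.8], [-0.001, 0.0, 0.002, -6.9], [-0.001, 0.001, 0.002, -6.8]]]
[[[-0.0, -0.0, 0.002, -6.9]]]
```

Request:
{"method": "carry_out", "body": {
  "motion": [
    [[0.001, 0.001, 0.002, -6.9], [0.001, 0.001, 0.002, -6.9], [0.001, 0.001, 0.002, -6.9], [0.001, 0.001, 0.002, -6.9], [0.001, 0.001, 0.002, -6.9]]
  ],
  "grip": 0
}}

```text
clock: 13.12
ee_pos: [0.5446, 0.1127, 0.2222]
tool_rot: [-0.0, 0.679, 0.735, 0.0]
wrist_force: [-0.3, 0.3, 0.0]
finger_gap: 0.96
```

Request:
{"method": "carry_out", "body": {
  "motion": [
    [[0.001, 0.001, 0.002, -6.9], [0, 0.001, 0.002, -6.9], [0, 0.001, 0.002, -6.9], [0, 0.001, 0.002, -6.9], [0, 0.001, 0.002, -6.9]]
  ]
}}

```text
clock: 13.53
ee_pos: [0.5492, 0.1151, 0.2122]
tool_rot: [-0.0, 0.43, 0.903, 0.0]
wrist_force: [0.6, 0.5, 0.4]
finger_gap: 1.003
```

Request:
{"method": "carry_out", "body": {
  "motion": [
    [[0, 0.001, 0.002, -6.9], [0, 0.001, 0.002, -6.9], [0, 0.001, 0.002, -6.9], [0, 0.001, 0.002, -6.9], [-0.001, 0.001, 0.002, -6.9]]
  ]
}}

```text
clock: 13.95
ee_pos: [0.5529, 0.1187, 0.2022]
tool_rot: [-0.0, 0.143, 0.99, 0.001]
wrist_force: [0.1, 0.1, 0.6]
finger_gap: 1.002
```

Request:
{"method": "carry_out", "body": {
  "motion": [
    [[-0.001, 0.001, 0.002, -6.8], [-0.001, 0.001, 0.002, -6.9], [-0.001, 0.001, 0.002, -6.8], [-0.001, 0, 0.002, -6.9], [-0.001, 0.001, 0.002, -6.8]]
  ]
}}

```text
clock: 14.37
ee_pos: [0.5584, 0.1219, 0.1921]
tool_rot: [-0.0, -0.153, 0.988, 0.001]
wrist_force: [0.3, -0.2, 0.7]
finger_gap: 1.003
```

Request:
{"method": "carry_out", "body": {
  "motion": [
    [[0, 0, 0.002, -6.9], [0, 0, 0, 0], [0, 0, 0, 0]]
  ]
}}

```text
clock: 14.62
ee_pos: [0.5579, 0.1217, 0.1901]
tool_rot: [-0.0, -0.208, 0.978, 0.001]
wrist_force: [-0.3, -0.1, 0.5]
finger_gap: 0.997
```

Run:
```python
from h import *
p,M,a,o=pose(); print(o['qpos'].round(2))
w=cap('wrist','w7'); c=cap('top','t7'); 
for nm,cc in(('w',w),):
    q=cloud(cc).reshape(-1,3); k=q[(abs(q[:,0]-.559)<.03)&(abs(q[:,1]-.1225)<.03)&(q[:,2]>.1)&(q[:,2]<.118)]; print(nm,len(k),cv2.minAreaRect(k[:,:2].astype(np.float32)) if len(k)>5 else '')
plan([(.559,.1225,.09,114)],mm=28)
```

```text
[ 0.23  0.85 -0.98  1.76  0.83  1.01  0.92]
w 1002 ((0.5601136684417725, 0.12206167727708817), (0.03633582592010498, 0.013583880849182606), 24.34608268737793)
at [0.558  0.1214 0.1906] yang 114.07 t 14.7167 F [ 0.7  -0.89  0.31] gap 1.002
-> [0.5585 0.1228 0.0896] 113.97 rows 4
[[[-0.0, 0.0, 0.025, 0.0], [-0.0, 0.0, 0.025, 0.0], [-0.001, 0.0, 0.025, 0.0], [-0.0, 0.001, 0.026, 0.1]]]
```

Request:
{"method": "carry_out", "body": {
  "motion": [
    [[0, 0, 0.025, 0], [-0.001, 0, 0.025, 0], [0, 0.001, 0.025, 0], [0, 0, 0.025, 0], [0, 0, 0, 0]]
  ]
}}

```text
clock: 15.13
ee_pos: [0.5561, 0.1206, 0.0868]
tool_rot: [-0.003, -0.209, 0.978, -0.001]
wrist_force: [-0.5, -1.5, 0.9]
finger_gap: 0.993
```

Request:
{"method": "carry_out", "body": {
  "motion": [
    [[0, 0, 0, 0], [0, 0, 0, 0], [0, 0, 0, 0], [0, 0, 0, 0], [0, 0, 0, 0]]
  ],
  "grip": 255,
  "force": 20
}}

```text
clock: 15.55
ee_pos: [0.5589, 0.1224, 0.0919]
tool_rot: [0.001, -0.21, 0.978, 0.0]
wrist_force: [-0.8, -0.3, 0.5]
finger_gap: 0.642
```

Request:
{"method": "carry_out", "body": {
  "motion": [
    [[0, 0, 0, 0], [0, 0, 0, 0], [0, 0, 0, 0], [0, 0, 0, 0], [0, 0, 0, 0]]
  ]
}}

```text
clock: 15.97
ee_pos: [0.5582, 0.1221, 0.0907]
tool_rot: [-0.0, -0.21, 0.978, -0.0]
wrist_force: [-0.3, 0.9, 0.7]
finger_gap: 0.267
```

Request:
{"method": "carry_out", "body": {
  "motion": [
    [[0, 0, 0, 0], [0, 0, 0, 0], [0, 0, 0, 0], [0, 0, 0, 0], [0, 0, 0, 0]]
  ]
}}

```text
clock: 16.38
ee_pos: [0.5582, 0.1221, 0.0907]
tool_rot: [-0.0, -0.21, 0.978, -0.0]
wrist_force: [0.2, -0.5, -0.9]
finger_gap: 0.158
```

Run:
```python
from h import *
for i in range(6):
    p,M,a,o=pose(); print(p.round(4),round(a,2),o['wrist_force'].round(2),o['wrist_torque'].round(3),round(o['finger_gap'],3),o['joint_efforts'][6].round(4)); env.capture('top')
```

```text
[0.5582 0.1221 0.0907] 114.21 [ 0.17 -0.52 -0.93] [ 0.056 -0.13  -0.018] 0.158 -0.0236
[0.5583 0.1222 0.0907] 114.22 [-0.16  0.23  0.23] [ 0.032 -0.185  0.039] 0.153 -0.0238
[0.5582 0.1222 0.0907] 114.22 [ 0.31  0.01 -0.56] [ 0.087 -0.149  0.047] 0.155 -0.0239
[0.5582 0.1221 0.0907] 114.22 [-0.18 -0.16 -0.67] [ 0.082 -0.13   0.065] 0.157 -0.0241
[0.5582 0.1221 0.0907] 114.22 [-0.74 -0.03  0.73] [ 0.077 -0.16   0.056] 0.155 -0.0242
[0.5582 0.1222 0.0907] 114.22 [-0.07  0.18  0.93] [ 0.039 -0.176  0.046] 0.159 -0.0243
```

```bash
cat > tq.py <<'E'
from h import *
e=[];w=[]
for i in range(4):
    p,M,a,o=pose(); e.append(o['joint_efforts'][6]); w.append(o['wrist_torque'][2]); env.capture('top')
print('t',round(o['clock'],2),p.round(4),'yang',round(a,2),'J7',np.round(e,4),'Tz',np.mean(w).round(3),'F',o['wrist_force'].round(1),'gap',round(o['finger_gap'],3),'q7',o['qpos'][6].round(2))
E
echo ok
```

```text
ok
```

Request:
{"method": "carry_out", "body": {
  "motion": [
    [[0, 0, 0, 2], [0, 0, 0, 4], [0, 0, 0, 4], [0, 0, 0, 0], [0, 0, 0, 0]]
  ]
}}

```text
clock: 17.1
ee_pos: [0.5581, 0.1224, 0.0907]
tool_rot: [-0.0, -0.125, 0.992, 0.0]
wrist_force: [0.5, 1.3, -0.4]
finger_gap: 0.158
```

```bash
python3 tq.py
```

```text
t 17.25 [0.5581 0.1224 0.0907] yang 104.29 J7 [-0.0747  0.0158  0.0335  0.0294] Tz -0.033 F [-0.2  0.9 -0.9] gap 0.154 q7 0.63
```

Request:
{"method": "carry_out", "body": {
  "motion": [
    [[0, 0, 0, 5], [0, 0, 0, 6], [0, 0, 0, 6], [0, 0, 0, 6], [0, 0, 0, 5]]
  ]
}}

```text
clock: 17.72
ee_pos: [0.5582, 0.1232, 0.0907]
tool_rot: [-0.0, 0.122, 0.993, 0.001]
wrist_force: [-0.3, 2.3, -2.5]
finger_gap: 0.157
```

Request:
{"method": "carry_out", "body": {
  "motion": [
    [[0, 0, 0, 3], [0, 0, 0, 1], [0, 0, 0, 0], [0, 0, 0, 0], [0, 0, 0, 0]]
  ]
}}

```text
clock: 18.13
ee_pos: [0.5582, 0.1232, 0.0907]
tool_rot: [-0.0, 0.154, 0.988, 0.001]
wrist_force: [-0.2, 3.7, -3.6]
finger_gap: 0.161
```

```bash
python3 tq.py
```

```text
t 18.28 [0.5582 0.1231 0.0907] yang 72.27 J7 [0.0265 0.0206 0.0144 0.0094] Tz 0.017 F [ 0.2  4.8 -4.4] gap 0.156 q7 0.15
```

Request:
{"method": "carry_out", "body": {
  "motion": [
    [[0, 0, 0, 2], [0, 0, 0, 1.5], [0, 0, 0, 0]]
  ]
}}

```text
clock: 18.58
ee_pos: [0.5583, 0.1232, 0.0907]
tool_rot: [-0.0, 0.185, 0.983, 0.001]
wrist_force: [-0.1, 5.6, -3.9]
finger_gap: 0.153
```

```bash
python3 tq.py
```

```text
t 18.73 [0.5582 0.1232 0.0907] yang 68.76 J7 [-0.1884 -0.0297  0.0191  0.0293] Tz -0.02 F [-0.2  5.4 -4.4] gap 0.157 q7 0.1
```

Request:
{"method": "carry_out", "body": {
  "motion": [
    [[0, 0, 0, 1.5], [0, 0, 0, 0.5], [0, 0, 0, 0]]
  ]
}}

```text
clock: 19.03
ee_pos: [0.5583, 0.1233, 0.0907]
tool_rot: [-0.0, 0.201, 0.98, 0.001]
wrist_force: [1.0, 4.8, -4.6]
finger_gap: 0.159
```

```bash
python3 tq.py
```

```text
t 19.18 [0.5582 0.1233 0.0907] yang 66.77 J7 [-0.0994 -0.0303 -0.0105 -0.0073] Tz 0.012 F [-0.7  5.  -4.5] gap 0.157 q7 0.07
```

Request:
{"method": "carry_out", "body": {
  "motion": [
    [[0, 0, 0, 2], [0, 0, 0, 1], [0, 0, 0, 0], [0, 0, 0, 0]]
  ]
}}

```text
clock: 19.57
ee_pos: [0.5583, 0.1233, 0.0907]
tool_rot: [-0.0, 0.227, 0.974, 0.001]
wrist_force: [-0.7, 5.6, -4.5]
finger_gap: 0.157
```

```bash
python3 tq.py
```

```text
t 19.72 [0.5583 0.1233 0.0907] yang 63.77 J7 [0.0105 0.0224 0.0239 0.0239] Tz -0.001 F [ 0.   5.1 -4.8] gap 0.156 q7 0.03
```

Request:
{"method": "carry_out", "body": {
  "motion": [
    [[0, 0, 0, 1], [0, 0, 0, 1], [0, 0, 0, 0], [0, 0, 0, 0]]
  ]
}}

```text
clock: 20.1
ee_pos: [0.5583, 0.1234, 0.0907]
tool_rot: [-0.0, 0.244, 0.97, 0.001]
wrist_force: [1.0, 5.0, -4.0]
finger_gap: 0.157
```

```bash
python3 tq.py
```

```text
t 20.25 [0.5583 0.1234 0.0907] yang 61.77 J7 [0.0014 0.0128 0.0143 0.0144] Tz -0.02 F [-0.1  6.4 -5.1] gap 0.158 q7 -0.0
```

Request:
{"method": "carry_out", "body": {
  "motion": [
    [[0, 0, 0, 1.5], [0, 0, 0, 1], [0, 0, 0, 0], [0, 0, 0, 0]]
  ]
}}

```text
clock: 20.63
ee_pos: [0.5584, 0.1234, 0.0907]
tool_rot: [-0.0, 0.265, 0.964, 0.001]
wrist_force: [0.1, 5.9, -4.9]
finger_gap: 0.156
```

```bash
python3 tq.py
```

```text
t 20.78 [0.5584 0.1235 0.0907] yang 59.27 J7 [0.0059 0.0174 0.019  0.019 ] Tz -0.005 F [-0.3  6.1 -5.1] gap 0.157 q7 -0.04
```

Request:
{"method": "carry_out", "body": {
  "motion": [
    [[0, 0, 0, 1.5], [0, 0, 0, 1], [0, 0, 0, 0], [0, 0, 0, 0]]
  ]
}}

```text
clock: 21.17
ee_pos: [0.5584, 0.1235, 0.0907]
tool_rot: [-0.0, 0.286, 0.958, 0.001]
wrist_force: [0.7, 4.6, -4.1]
finger_gap: 0.158
```

```bash
python3 tq.py
```

```text
t 21.32 [0.5584 0.1235 0.0907] yang 56.77 J7 [0.006  0.0174 0.0189 0.0189] Tz -0.036 F [ 0.7  5.2 -5.1] gap 0.158 q7 -0.07
```

Request:
{"method": "carry_out", "body": {
  "motion": [
    [[0, 0, 0, 1.5], [0, 0, 0, 1], [0, 0, 0, 0], [0, 0, 0, 0]]
  ]
}}

```text
clock: 21.7
ee_pos: [0.5584, 0.1235, 0.0908]
tool_rot: [-0.0, 0.307, 0.952, 0.001]
wrist_force: [1.1, 6.0, -5.1]
finger_gap: 0.16
```

```bash
python3 tq.py
```

```text
t 21.85 [0.5584 0.1236 0.0907] yang 54.28 J7 [0.006  0.0174 0.0189 0.0189] Tz -0.046 F [ 0.9  6.6 -6. ] gap 0.156 q7 -0.11
```

Request:
{"method": "carry_out", "body": {
  "motion": [
    [[0, 0, 0, 1.5], [0, 0, 0, 1], [0, 0, 0, 0], [0, 0, 0, 0]]
  ]
}}

```text
clock: 22.23
ee_pos: [0.5585, 0.1236, 0.0907]
tool_rot: [-0.0, 0.327, 0.945, 0.001]
wrist_force: [0.9, 5.2, -4.9]
finger_gap: 0.157
```

```bash
python3 tq.py
```

```text
t 22.38 [0.5585 0.1236 0.0907] yang 51.78 J7 [0.006  0.0174 0.0189 0.0189] Tz -0.013 F [ 1.   6.2 -6.1] gap 0.156 q7 -0.14
```

Request:
{"method": "carry_out", "body": {
  "motion": [
    [[0, 0, 0, 1.5], [0, 0, 0, 1], [0, 0, 0, 0], [0, 0, 0, 0]]
  ]
}}

```text
clock: 22.77
ee_pos: [0.5585, 0.1237, 0.0907]
tool_rot: [-0.0, 0.348, 0.938, 0.001]
wrist_force: [-0.1, 6.2, -5.1]
finger_gap: 0.156
```

```bash
python3 tq.py
```

```text
t 22.92 [0.5585 0.1237 0.0908] yang 49.3 J7 [-0.0674 -0.0559 -0.0542 -0.0541] Tz 0.036 F [ 1.5  5.7 -5.7] gap 0.16 q7 -0.18
```

Request:
{"method": "carry_out", "body": {
  "motion": [
    [[0, 0, 0, 1.5], [0, 0, 0, 1], [0, 0, 0, 0], [0, 0, 0, 0]]
  ]
}}

```text
clock: 23.3
ee_pos: [0.5586, 0.1237, 0.0907]
tool_rot: [-0.0, 0.368, 0.93, 0.001]
wrist_force: [1.3, 5.1, -5.9]
finger_gap: 0.158
```

```bash
python3 tq.py
```

```text
t 23.45 [0.5586 0.1237 0.0908] yang 46.82 J7 [-0.1571 -0.1456 -0.1439 -0.1437] Tz 0.153 F [ 0.   5.7 -5.9] gap 0.158 q7 -0.21
```

J7 torque rises at 2.07 N m/rad, which matches the stop ring's spring (2 N m/rad) plus its 0.06 N m friction; twist is about 0.05 rad. One more degree for margin, then hold.

Request:
{"method": "carry_out", "body": {
  "motion": [
    [[0, 0, 0, 1], [0, 0, 0, 0], [0, 0, 0, 0], [0, 0, 0, 0]]
  ]
}}

```text
clock: 23.83
ee_pos: [0.5586, 0.1237, 0.0907]
tool_rot: [-0.0, 0.376, 0.927, 0.001]
wrist_force: [1.0, 5.3, -4.9]
finger_gap: 0.158
```

```bash
python3 tq.py
```

```text
t 23.98 [0.5586 0.1237 0.0907] yang 45.82 J7 [-0.1855 -0.1851 -0.1851 -0.1851] Tz 0.194 F [ 0.9  6.3 -6. ] gap 0.153 q7 -0.23
```

Request:
{"method": "carry_out", "body": {
  "motion": [
    [[0, 0, 0, 0], [0, 0, 0, 0], [0, 0, 0, 0], [0, 0, 0, 0], [0, 0, 0, 0]]
  ],
  "grip": 100
}}

```text
clock: 24.45
ee_pos: [0.5583, 0.1213, 0.0908]
tool_rot: [0.0, 0.377, 0.926, -0.001]
wrist_force: [-0.0, -0.2, -0.3]
finger_gap: 0.508
```

Request:
{"method": "carry_out", "body": {
  "motion": [
    [[0, 0, 0, 0], [0, 0, 0, 0], [0, 0, 0, 0], [0, 0, 0, 0], [0, 0, 0, 0]]
  ]
}}

```text
clock: 24.87
ee_pos: [0.5583, 0.1222, 0.0907]
tool_rot: [0.0, 0.377, 0.926, -0.0]
wrist_force: [-0.3, 0.1, 0.5]
finger_gap: 0.604
```

Request:
{"method": "carry_out", "body": {
  "motion": [
    [[0, 0, -0.01, 0], [0, 0, -0.02, 0], [0, 0, -0.03, 0], [0, 0, -0.03, 0], [0, 0, -0.03, 0]]
  ]
}}

```text
clock: 25.28
ee_pos: [0.5578, 0.1223, 0.2126]
tool_rot: [-0.0, 0.377, 0.926, -0.0]
wrist_force: [0.6, -0.5, -0.6]
finger_gap: 0.604
```

Run:
```python
from h import *
plan([(.52,.10,.26,0)],deg=7)
w=cap('wrist','w8'); q=cloud(w).reshape(-1,3)
k=q[(abs(q[:,0]-.559)<.03)&(abs(q[:,1]-.1225)<.03)&(q[:,2]>.1)&(q[:,2]<.118)]; print(len(k),cv2.minAreaRect(k[:,:2].astype(np.float32)))
```

```text
at [0.5578 0.1223 0.2126] yang 45.75 t 25.2833 F [ 0.6  -0.47 -0.6 ] gap 0.604
-> [0.5196 0.0995 0.2596] -0.05 rows 7
[[[0.002, -0.006, -0.007, 6.5], [0.001, -0.006, -0.007, 6.5], [0.0, -0.006, -0.007, 6.6], [-0.001, -0.006, -0.007, 6.5], [-0.001, -0.006, -0.006, 6.6]]]
[[[-0.002, -0.006, -0.007, 6.5], [-0.003, -0.007, -0.006, 6.6]]]
854 ((0.5602280497550964, 0.12271691858768463), (0.01395513117313385, 0.036359500139951706), 49.75922393798828)
```

The knob reads about -40.2°, but held it was at -44.2°. It should have sprung back only about 2.4°, so the uncentred release may have knocked it back. I'll measure more carefully.

```bash
cat > kn.py <<'E'
from h import *
def ang(w):
    q=cloud(w); m=(abs(q[...,0]-.559)<.03)&(abs(q[...,1]-.1225)<.03)&(q[...,2]>.1)&(q[...,2]<.118)
    k=q[m][:,:2]; r=cv2.minAreaRect(k.astype(np.float32)); C=np.cov(k.T); v=np.linalg.eigh(C)[1][:,1]
    # 2D: mask pixels projected to plane z=.109
    cs,_=cv2.findContours(m.astype(np.uint8),0,1); c=max(cs,key=cv2.contourArea)[:,0,:]
    b=q[c[:,1],c[:,0]][:,:2]; 
    # long-edge fits: points whose |along|<10mm
    d=b-k.mean(0); s=d@v; n=d@[-v[1],v[0]]; sl=[]
    for sg in(1,-1):
        g=(abs(s)<.011)&(n*sg>.003); sl.append(np.degrees(np.arctan(np.polyfit(s[g],n[g],1)[0])))
    pa=(np.degrees(np.arctan2(v[1],v[0]))+90)%180-90
    return [round(x,2) for x in (r[2] if r[1][0]>r[1][1] else r[2]-90,pa,pa+np.mean(sl))],k.mean(0).round(4)
if __name__=='__main__':
    for t in('w6','w7'): print(t,*ang(load(t)))
    for i in range(4): print(*ang(cap('wrist','w9')))
    p,M,a,o=pose(); print(p,a)
E
python3 kn.py
```

```text
w6 [24.17, np.float64(24.36), np.float64(24.75)] [0.5602 0.123 ]
w7 [24.35, np.float64(24.23), np.float64(24.02)] [0.5589 0.1217]
[-40.31, np.float64(-40.32), np.float64(-40.29)] [0.5595 0.1235]
[-40.33, np.float64(-40.22), np.float64(-40.66)] [0.5594 0.1236]
[-40.31, np.float64(-40.28), np.float64(-40.02)] [0.5594 0.1236]
[-40.29, np.float64(-40.32), np.float64(-40.52)] [0.5593 0.1236]
[0.55783698 0.12168333 0.21057066] 45.7113607380431
```

The reading is consistent at -40.3°, about the contact angle, so the residual twist looks lost. From the two held poses the knob axis works out at (0.5596,0.1227), 1.8 mm off my first grip. I'll regrip centred and press again.

Run:
```python
from h import *
plan([(.5594,.1227,.15,49.7),(.5596,.1227,.0905,49.7)],mm=25)
```

```text
at [0.5578 0.1217 0.2106] yang 45.71 t 25.5333 F [-0.17  0.56 -0.49] gap 0.609
-> [0.5592 0.1231 0.1496] 49.71 rows 3
-> [0.56   0.1225 0.0906] 49.71 rows 6
[[[-0.0, 0.001, 0.02, -1.3], [-0.0, 0.0, 0.02, -1.3], [-0.0, 0.001, 0.021, -1.4], [-0.0, -0.0, 0.02, 0.0], [-0.0, -0.0, 0.02, 0.0]]]
[[[-0.001, -0.0, 0.019, 0.0]]]
```

Request:
{"method": "carry_out", "body": {
  "motion": [
    [[0, 0.0008, 0.02, -1.3], [0, 0.0005, 0.02, -1.3], [-0.0004, 0, 0.021, -1.4], [0, 0, 0.02, 0], [0, 0, 0.02, 0]]
  ]
}}

```text
clock: 25.95
ee_pos: [0.5581, 0.1222, 0.1072]
tool_rot: [-0.001, 0.344, 0.939, -0.001]
wrist_force: [-0.4, -0.4, 0.5]
finger_gap: 0.609
```

Request:
{"method": "carry_out", "body": {
  "motion": [
    [[0, 0, 0.012, 0], [0, 0, 0.006, 0], [0, 0, 0, 0], [0, 0, 0, 0], [0, 0, 0, 0]]
  ]
}}

```text
clock: 26.37
ee_pos: [0.56, 0.1232, 0.0925]
tool_rot: [0.001, 0.344, 0.939, 0.001]
wrist_force: [1.1, -0.5, -0.3]
finger_gap: 0.607
```

```bash
python3 tq.py
```

```text
t 26.52 [0.56   0.123  0.0926] yang 49.7 J7 [0.0014 0.0023 0.0021 0.0016] Tz -0.023 F [ 0.9 -0.6 -0.5] gap 0.607 q7 -0.17
```

Request:
{"method": "carry_out", "body": {
  "motion": [
    [[0, -0.0005, 0.002, 0], [0, 0, 0, 0], [0, 0, 0, 0], [0, 0, 0, 0], [0, 0, 0, 0]]
  ],
  "grip": 255,
  "force": 20
}}

```text
clock: 26.98
ee_pos: [0.5591, 0.1225, 0.0897]
tool_rot: [0.0, 0.344, 0.939, -0.0]
wrist_force: [-0.3, 0.1, -0.2]
finger_gap: 0.252
```

Request:
{"method": "carry_out", "body": {
  "motion": [
    [[0, 0, 0, 0], [0, 0, 0, 0], [0, 0, 0, 0], [0, 0, 0, 0], [0, 0, 0, 0]]
  ]
}}

```text
clock: 27.4
ee_pos: [0.5595, 0.1229, 0.0898]
tool_rot: [0.0, 0.344, 0.939, 0.0]
wrist_force: [1.9, 2.1, -1.5]
finger_gap: 0.162
```

```bash
python3 tq.py
```

```text
t 27.55 [0.5595 0.1229 0.0898] yang 49.72 J7 [-0.0015 -0.0016 -0.0016 -0.0017] Tz 0.022 F [ 1.6  2.  -1.1] gap 0.158 q7 -0.17
```

Request:
{"method": "carry_out", "body": {
  "motion": [
    [[0, 0, 0, 1], [0, 0, 0, 0], [0, 0, 0, 0], [0, 0, 0, 0]]
  ]
}}

```text
clock: 27.93
ee_pos: [0.5594, 0.1229, 0.0898]
tool_rot: [0.0, 0.352, 0.936, 0.0]
wrist_force: [2.9, 2.9, -2.5]
finger_gap: 0.154
```

```bash
python3 tq.py
```

```text
t 28.08 [0.5594 0.1228 0.0898] yang 48.72 J7 [-0.074  -0.0723 -0.0722 -0.0724] Tz 0.054 F [ 2.3  3.2 -2.6] gap 0.159 q7 -0.19
```

Request:
{"method": "carry_out", "body": {
  "motion": [
    [[0, 0, 0, 1], [0, 0, 0, 0], [0, 0, 0, 0], [0, 0, 0, 0]]
  ]
}}

```text
clock: 28.47
ee_pos: [0.5594, 0.1228, 0.0898]
tool_rot: [0.0, 0.361, 0.933, 0.0]
wrist_force: [3.5, 3.2, -3.0]
finger_gap: 0.159
```

```bash
python3 tq.py
```

```text
t 28.62 [0.5594 0.1228 0.0898] yang 47.72 J7 [-0.1077 -0.1056 -0.1051 -0.1049] Tz 0.09 F [ 3.6  4.2 -3.2] gap 0.16 q7 -0.2
```

Request:
{"method": "carry_out", "body": {
  "motion": [
    [[0, 0.0005, 0, 1], [0, 0.0003, 0, 0.5], [0, 0, 0, 0], [0, 0, 0, 0]]
  ]
}}

```text
clock: 29.0
ee_pos: [0.5594, 0.1229, 0.0898]
tool_rot: [-0.0, 0.373, 0.928, -0.0]
wrist_force: [2.7, 3.5, -1.0]
finger_gap: 0.157
```

```bash
python3 tq.py
```

```text
t 29.15 [0.5595 0.1229 0.0898] yang 46.22 J7 [-0.1886 -0.1786 -0.1768 -0.177 ] Tz 0.197 F [1.4 2.5 0.1] gap 0.159 q7 -0.22
```

Request:
{"method": "carry_out", "body": {
  "motion": [
    [[0, 0.0005, 0, 0], [0, 0, 0, 0], [0, 0, 0, 0], [0, 0, 0, 0]]
  ]
}}

```text
clock: 29.53
ee_pos: [0.5596, 0.123, 0.0897]
tool_rot: [-0.0, 0.373, 0.928, -0.001]
wrist_force: [0.9, 1.1, 2.9]
finger_gap: 0.155
```

```bash
python3 tq.py
```

```text
t 29.68 [0.5596 0.123  0.0897] yang 46.21 J7 [-0.1844 -0.185  -0.1854 -0.1858] Tz 0.201 F [-0.7  0.4  3.2] gap 0.154 q7 -0.22
```

Lateral force is now about 0, and the twist is about 0.06–0.07 rad. Releasing, lifting, and measuring the knob again.

Request:
{"method": "carry_out", "body": {
  "motion": [
    [[0, 0, 0, 0], [0, 0, 0, 0], [0, 0, 0, 0], [0, 0, 0, 0], [0, 0, 0, 0]]
  ],
  "grip": 100
}}

```text
clock: 30.15
ee_pos: [0.5599, 0.1231, 0.0895]
tool_rot: [-0.0, 0.373, 0.928, -0.0]
wrist_force: [0.1, -0.3, -1.3]
finger_gap: 0.508
```

Request:
{"method": "carry_out", "body": {
  "motion": [
    [[0, 0, 0, 0], [0, 0, 0, 0], [0, 0, 0, 0], [0, 0, 0, 0], [0, 0, 0, 0]]
  ]
}}

```text
clock: 30.57
ee_pos: [0.56, 0.1234, 0.0897]
tool_rot: [0.0, 0.373, 0.928, -0.0]
wrist_force: [0.4, -0.3, 0.1]
finger_gap: 0.609
```

Request:
{"method": "carry_out", "body": {
  "motion": [
    [[0, 0, -0.01, 0], [0, 0, -0.02, 0], [0, 0, -0.03, 0], [0, 0, -0.03, 0], [0, 0, -0.03, 0]]
  ]
}}

```text
clock: 30.98
ee_pos: [0.5596, 0.1236, 0.2116]
tool_rot: [-0.0, 0.373, 0.928, 0.0]
wrist_force: [1.0, -0.0, -0.3]
finger_gap: 0.603
```

Request:
{"method": "carry_out", "body": {
  "motion": [
    [[0, 0, 0, 0], [0, 0, 0, 0], [0, 0, 0, 0]]
  ]
}}

```text
clock: 31.23
ee_pos: [0.5596, 0.1229, 0.2096]
tool_rot: [-0.0, 0.373, 0.928, -0.0]
wrist_force: [-1.2, -1.1, -0.6]
finger_gap: 0.609
```

```bash
python3 kn.py
```

```text
w6 [24.17, np.float64(24.36), np.float64(24.75)] [0.5602 0.123 ]
w7 [24.35, np.float64(24.23), np.float64(24.02)] [0.5589 0.1217]
[-40.27, np.float64(-40.51), np.float64(-40.42)] [0.5594 0.1236]
[-40.11, np.float64(-40.11), np.float64(-39.84)] [0.5594 0.1235]
[-40.32, np.float64(-40.16), np.float64(-40.19)] [0.5594 0.1236]
[-40.26, np.float64(-40.24), np.float64(-40.14)] [0.5594 0.1236]
[0.55932181 0.1230726  0.20853181] 46.22918939602647
```

The knob came to rest at -40.27° after both releases, from different presses (45.8° and 46.2°), one rough and one quiet. A repeatable rest point like that is the ring's own friction-held position (about 0.03 rad), not a knock. Putting ring zero 1.7° earlier, at about 51.5°, all three first-press torque rises (0.073, 0.163, 0.204) equal 2·x with no friction term, giving a peak of about 0.10 rad, below 0.15. So I'll leave the knob alone and do a final check of everything else.

Run:
```python
from h import *
s=cap('scene','s9'); t=cap('top','t9'); t0=load('top0'); w=load('w9')
for nm,cc in(('w',w),('s',s),('t',t)):
    e=cloud(cc).reshape(-1,3); h=cv2.cvtColor(cc['pixels'],cv2.COLOR_BGR2HSV).reshape(-1,3); m=(h[:,0]>5)&(h[:,0]<18)&(h[:,1]>140)
    for lab,lo,hi in(('edge',(.6,.08,.125),(.7,.16,.18)),('collar',(.62,.055,.085),(.67,.068,.14)),('block',(.6,.17,.06),(.7,.25,.15))):
        g=e[m&(e>lo).all(1)&(e<hi).all(1)]
        if len(g)>5: print(nm,lab,len(g),np.percentile(g,[3,50,97],axis=0).round(4).tolist())
for nm,b in(('dish',(255,155,285,183)),('bot',(310,140,332,165))):
    for c in(t0,t):
        u0,v0,u1,v1=b; p=cloud(c)[v0:v1,u0:u1].reshape(-1,3); p=p[p[:,2]>.01]; print(nm,np.median(p,0).round(3))
u,v=220,240; cv2.imwrite('pics/f.png',cv2.resize(s['pixels'][150:300,150:300],(600,600),interpolation=cv2.INTER_CUBIC))
```

```text
w edge 71 [[0.6378, 0.0938, 0.1487], [0.6399, 0.1041, 0.1507], [0.644, 0.1541, 0.1527]]
w collar 116 [[0.6311, 0.0555, 0.1011], [0.635, 0.0602, 0.1102], [0.6407, 0.0609, 0.1191]]
w block 1551 [[0.6382, 0.1859, 0.0988], [0.639, 0.2006, 0.1193], [0.6509, 0.2225, 0.1311]]
s block 220 [[0.6339, 0.1945, 0.0996], [0.637, 0.2131, 0.1178], [0.6465, 0.2255, 0.1294]]
t edge 29 [[0.6372, 0.0912, 0.144], [0.6392, 0.1084, 0.147], [0.6408, 0.1244, 0.1528]]
t collar 13 [[0.6314, 0.0558, 0.1038], [0.6452, 0.0578, 0.1152], [0.6529, 0.0604, 0.1216]]
dish [ 0.674 -0.079  0.014]
dish [ 0.674 -0.079  0.014]
bot [ 0.713 -0.215  0.057]
bot [ 0.712 -0.215  0.058]
```

View pics/f.png

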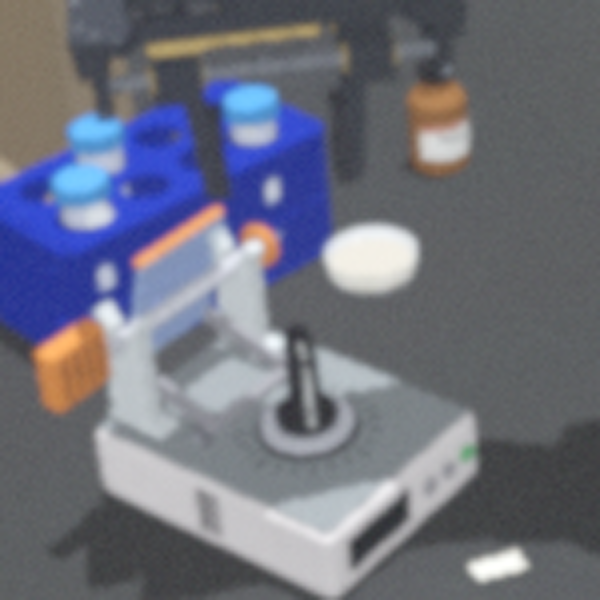

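The bar is still in both slots at (110,330) and (255,245), and the cover's orange edge at (180,235) rests on it. The knob is turned, the gripper is clear, and the bottle and dish haven't moved. Handing in.

```bash
python3 -c "
from bench import env
print(env.finish_job(), env.get_obs()['clock'])"
```

```text
the job is handed in; nothing more can be done
the job is handed in; nothing more can be done
```

I propped the cover open on the orange-handled bar, let go, turned the knob clockwise onto its stop, and handed the job in at about 32 s. I could not measure how firmly the knob was left on its stop.

- **Prop bar and cover:** The last pictures show the rod down in both slots, with rod height about 106–107 mm. The cover edge is at about 148 mm, which fits the cover resting at about 1.3 rad. The fingers are well clear.
- **Bystanders:** The bottle and dish are within 1 mm of where they started.
- **Knob:** I pressed it to the stop twice, because after the first release I suspected an off-centre grip had knocked it back. The second grip was centred. The torque rose at about 2 N m/rad, as the stop ring's spring should. I estimate the ring twisted 0.07 to 0.10 rad, firm but below the 0.15 limit.
- **What is unsure:** I inferred the twist left in the ring rather than measuring it. My first reading put it near zero. But both releases ended at the same knob angle (-40.3°, about 64.5° clockwise of the start). That matches the ring's stated rest of about 0.03 rad, so I left it there.

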